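# Put the tea-sampling tools away and lock the moisture probe in its dock

### The job

Tidy the sampling bench: first stand the tea needle and the tea knife, which lean on the tool rest, upright in the steel cup, points down and wooden handles up, and keep the cup standing. Then lift the moisture probe out of its wooden block, lower its T-shaped foot through the slot of the grey dock until the collar sits flat on the dock, and turn it a quarter turn so that it is locked and its grip bar lies across the slot. Leave the brush on the rest and leave the small can and the glass jar where they stand.

Things in the scene. Friction and masses are not known exactly. Their poses are not given: they have to be found in the camera images.
- rest: Fixed wooden tool rest: base board 150 (x) x 270 (y) x 12 mm thick, with a lip along its +x side. Needle, knife and brush lean over its steel bar side by side at y = -85, 0, +85 mm (which is which changes), feet against the lip, tops leaning to the rest's -x, 0.70 rad (40 degrees) from vertical. Origin: centre of the board's underside.
- rest_bar (a point): Middle of the rest's horizontal steel bar (12 mm thick, along y, on posts at y = +-128 mm), on its axis, 115 mm above the bench. It carries each handle at 145 mm from the tool's foot; pairs of 6 mm pins, 25 mm apart centre to centre, stand on it either side of each handle and reach 17 mm up its sides.
- needle: Tea needle, 210 mm long: a plain round steel spike (6 mm diameter, 90 mm long) below a dark wooden handle from 90 to 210 mm. Handle section 18 mm along its x and 16 mm along its y. About 70 g. Origin at the blunt point of the spike, z runs along the tool towards the handle's end; leaning on the rest its y is the rest's y (horizontal).
- knife: Tea knife, 210 mm long: a flat blunt steel blade (14 mm wide along its y, 6 mm thick along its x, 90 mm long) below the same dark wooden handle as the needle's (90 to 210 mm, 18 mm along x, 16 mm along y). About 80 g. Origin at the middle of the blade's end, z towards the handle's end; leaning on the rest its y is the rest's y (horizontal).
- needle_foot (a point): The point of the needle's spike (its lower end).
- knife_foot (a point): The end of the knife's blade (its lower end).
- needle_grip (a point): Good place to grip the needle: on its axis, 182 mm from the point, 28 mm below the handle's end, above the rest's bar; squeeze the 16 mm faces (along the tool's y).
- knife_grip (a point): The same place on the knife, 182 mm from the blade's end.
- brush: Bystander: brush leaning on the rest like the other two but bristle end up; same wooden handle, 50 mm wide head (along y) at its top end, 216 mm long, same axes. Must stay on the rest.
- cup: Loose steel holder cup, straight, outside diameter 74 mm, wall 3 mm (inside diameter 68 mm), 100 mm tall, floor 5 mm thick, 0.6 kg, standing on the bench. Origin: centre of its underside, z up.
- probe: Moisture probe, grey, 136 mm tall, 150 g, standing in the wooden block at the start. From below: steel T-foot (34 mm along x, 9 along y, 8 high), 9 mm round neck 10 mm long, round collar (48 mm diameter, z = 18 to 26 mm), 22 mm round stem, grip bar on top (56 mm along x, 24 along y, z = 100 to 136 mm) parallel to the T-foot. Origin: centre of the T-foot's underside, z up.
- probe_collar (a point): Centre of the underside of the probe's collar (18 mm above the probe's origin); it rests on the block's top at the start and on the dock's top when docked.
- probe_grip (a point): Middle of the probe's grip bar (118 mm above the probe's origin, 100 mm above the underside of its collar); squeeze its 24 mm wide sides, along the probe's y.
- block: Fixed wooden parking block 76 x 76 x 50 mm with a round blind hole (39 mm diameter, 30 mm deep) in its top, in which the probe's foot hangs; the probe lifts straight out. Origin: centre of its underside.
- dock: Fixed grey dock box 80 x 80 x 50 mm, empty inside, steel top plate 6 mm thick with a straight slot 38 mm long (dock's x) and 13 mm wide (dock's y). The T-foot passes only along the slot; with the collar on the plate it clears the plate by 4 mm and turns freely, either way, without a stop. Locked: probe's x along the dock's y. Origin: centre of the underside.
- dock_slot (a point): Centre of the slot, at the level of the dock's top face (50 mm above the bench). Its axes are the dock's.
- tin: Bystander: small can, 52 mm diameter, 60 mm tall. Origin at its underside.
- jar: Bystander: glass jar, 66 mm diameter, 95 mm tall. Origin at its underside.
There are look-alikes about, which are no part of the job. Leave any purple or yellow look-alike of the probe alone.

How it is judged:
By the outcome, as a careful person would: the job done as asked, in the order asked, and still so for the second after the job is handed in, with the robot touching nothing.
It also fails if it takes over 72 s, if anything falls off the work surface, if the arm or the gripper's body presses on something with over 40 N, if the wrist force passes 120 N, or if a joint passes its speed limit or range.

### The arm

A 7-joint arm with a two-finger parallel gripper is mounted at the origin on the work surface. World frame = base frame: x ahead of the robot, y to its left, z up, the work surface at z = 0. Lengths are in m, angles in rad, forces in N, time in s.
With the tool pointing down it reaches from about 0.4 to 0.75 m from the base axis. Payload 19.5 kg.
Tool frame: the origin (TCP) lies on the centre line of the jaws, within the pads' length; the fingertips stand 14 mm ahead of it and the grasp point (between the pads) lies 5 mm behind it (r.finger_overhang is the distance from the TCP to the fingertips, in m); z points along the fingers, y is the line along which they close (so a half turn about z gives the same grasp; the last joint's range is limited). The gripper opens to 85 mm and grips with 20 to 120 N. Pads are 22 mm wide; open, the fingers measure 114 mm over their backs; the gripper's body (76 mm by 85 mm) begins 54 mm behind the grasp point. The pads swing forward as they close: fully open they stand 13 mm farther back than shut.
Start: joints at [1.297, 0.707, -0.028, 1.485, 0.022, 0.951, -0.075], TCP at [0.132, -0.56, 0.245] pointing down, gripper open.
Joint ranges: [-2.71, 2.71], [-0.32, 2.16], [-1.57, 1.52], [0, 2.45], [-1.46, 4.6], [0, 2.02], [-2.83, 2.83]. Speed limits (rad/s): [1.89, 1.89, 2.57, 2.57, 3.01, 3.01, 3.01].

### API

Orientations are given as a 3x3 rotation matrix whose columns are the frame's x, y, z axes.
In Python, from station import telemetry, cams, ticket, r gives the robot as it stands.
- The arm moves only by the tool servo_tool, never from a script. Its argument "rows" is a list of rows, each a list of 3 entries, a list of its own where there are three numbers: the opening, from -1 (shut) to 1 (fully open), then the shift along the tool's x, y, z in cm, then the turn, a rotation vector about the tool's x, y, z in degrees. In form: [[gripper, [tx, ty, tz], [ax, ay, az]], ...]. A call has 1 to 20 rows; each row shifts and turns the commanded pose from where the row before left it, along the tool's axes as they then stand; what a row does not reach is not made up. A row lasts 1/10 s, in which the tool goes at most 50 mm and 8.59 degrees, less where a joint would pass 70% of its speed; a pose out of reach is approached as far as the arm can. A call with a gripper value outside its range is refused whole. The fingers move at their own pace and stop on an object; "newtons" is the grip in N (left out, the last holds). Time passes only in rows, so rows that do not move let the fingers close. It gives the time, the measured TCP pose, the force, the opening and the grip force at its end, in the units of the state.
- telemetry.sense(): the state, without advancing time (a new reading comes with each control period).
- cams.get_image(name): name is "scene" or "top" or "wrist"; returns the picture (384x512x3 uint8, red, green, blue); there is no depth.
- cams.camera_params(name): a dict with "mtx" (3x3 intrinsics, pixels), "k1" (the pictures are not rectified: a ray, as slopes to the right and down, at radius r is drawn at 1 + k1 r^2 times it, then the intrinsics apply), "origin" and "orientation" of the camera in the world; the wrist camera has in their place "tool_from_camera" (4x4, takes a point from camera to tool coordinates, whose origin is the TCP and whose axes are the flange's). Camera axes: x right, y up, looking along -z (the intrinsics and any distortion apply to the point x, -y, -z); pixel columns grow to the right and rows downward; lengths in m; the calibration is good to about 2 mm. A picture is of the moment at which its call begins: read the wrist's pose just before it. camera_params takes no time and is no camera call.
- ticket.job_done(): hands the job in; it is judged then, once.
The state is a dict: "time_s": time; "joint_positions": joint angles; "qd": joint speeds; "tau": joint torques, N m; "position": TCP position; "eef_rot": TCP orientation; "ft_force": force on the tool from outside, world axes, zero at the start; "moment": the same for the moment, N m; "opening": opening from 0.0 (shut) to 1.0 (fully open); "gripper_force": force on a finger pad.
Only numpy, scipy, OpenCV 4.12 (cv2) and the standard library are available. Lean on these libraries where they do the work, as an engineer would, in place of code of your own. Each camera call takes 0.05 s, during which the arm holds its last target. There are 200 camera calls.

## Working session

There is one attempt and no reset: what is moved stays moved. The work goes in short steps, Python scripts to look and compute and a tool call to move; the robot and the scene stay as the last step left them, time stands still between calls to the robot, and variables do not carry over. Pictures are saved under pics/ and viewed, at most 10 in all, crops included, and the job is handed in when it is done.

Besides the shell and the picture viewer there is one more tool, called after "Request:" as a command line: name --argument value ..., lists and objects as JSON in quotes. servo_tool: Moves the arm, as the interface text tells. Its arguments: {"type":"object","properties":{"rows":{"type":"array","items":{"type":"array"}},"newtons":{"type":"number"}},"required":["rows"]}

```bash
ls; mkdir -p pics; python3 - <<'E'
from station import telemetry, cams, ticket, r
import cv2,numpy as np
np.set_printoptions(precision=4,suppress=True)
s=telemetry.sense();print(s)
for n in ["scene","top"]:
    im=cams.get_image(n);cv2.imwrite(f"pics/{n}0.png",cv2.resize(im[:,:,::-1],(800,600),interpolation=cv2.INTER_CUBIC)); np.save(f"pics/{n}0.npy",im)
for n in ["scene","top","wrist"]:print(cams.camera_params(n))
print(r.finger_overhang)
E
```

```text
pics
{'time_s': 0.0, 'joint_positions': array([ 1.2973,  0.7071, -0.0276,  1.485 ,  0.022 ,  0.9509, -0.0755]), 'qd': array([-0.0016,  0.0001, -0.0003, -0.0013,  0.0004, -0.0003,  0.0012]), 'tau': array([ -0.0014, -88.32  ,   1.234 , -23.6162,   0.0168,   0.0066,
         0.    ]), 'position': array([ 0.132 , -0.5594,  0.2448]), 'eef_rot': array([[ 0.9732,  0.2298, -0.0003],
       [ 0.2298, -0.9732,  0.0011],
       [-0.    , -0.0011, -1.    ]]), 'ft_force': array([ 0.0763,  0.2322, -0.2236]), 'moment': array([-0.0275,  0.0489, -0.0061]), 'gripper_force': 0.0, 'opening': 0.9964647597524733}
{'mtx': array([[405.8157,   0.    , 260.1644],
       [  0.    , 405.8157, 185.3727],
       [  0.    ,   0.    ,   1.    ]]), 'k1': 0.022656697930435194, 'origin': array([ 1.4016, -0.1171,  0.8392]), 'orientation': array([[ 0.2177, -0.6232,  0.7511],
       [ 0.976 ,  0.1429, -0.1643],
       [-0.0049,  0.7689,  0.6394]])}
{'mtx': array([[359.2243,   0.    , 260.8861],
       [  0.    , 359.2243, 193.5599],
       [  0.    ,   0.    ,   1.    ]]), 'k1': -0.012242843476325704, 'origin': array([0.4137, 0.0498, 1.119 ]), 'orientation': array([[-0.0042,  0.9921, -0.1256],
       [-0.9998, -0.0069, -0.021 ],
       [-0.0217,  0.1255,  0.9919]])}
{'mtx': array([[270.2742,   0.    , 253.8885],
       [  0.    , 270.2742, 191.4209],
       [  0.    ,   0.    ,   1.    ]]), 'k1': -0.03559981855345197, 'tool_from_camera': array([[-0.0001,  0.9608,  0.2774,  0.0699],
       [ 1.    ,  0.0001, -0.0002,  0.0002],
       [-0.0002,  0.2774, -0.9608, -0.1291],
       [ 0.    ,  0.    ,  0.    ,  1.    ]])}
0.014
```

View pics/scene0.png

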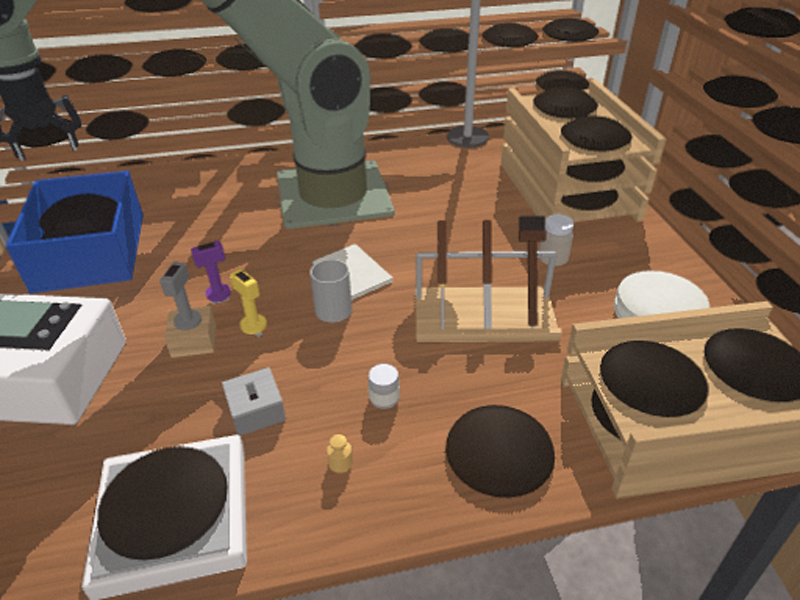

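View pics/top0.png

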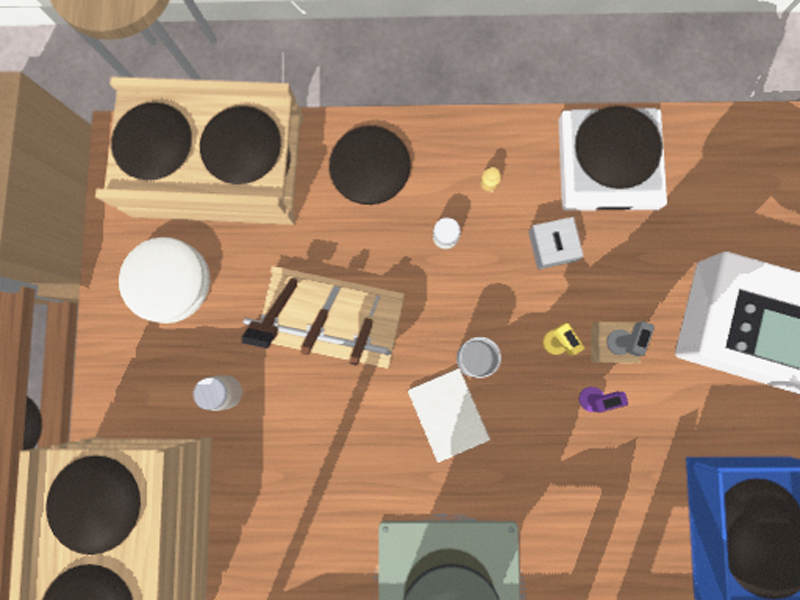

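The scene view shows needle, knife and brush on the rest from left to right, at columns 442, 487 and 532. The grey probe is in the block at (182,295), with purple at (210,270) and yellow at (248,300). The grey one in the wooden block is the probe we want; the other two are look-alikes. The dock slot is at (252,392) and the cup at (331,290). The top view shows the slot at (558,241), the cup rim at (479,357) and the handle tops near (354,362) and (308,350).

```bash
cat > h.py <<'E'
from station import telemetry, cams, ticket, r
import cv2,numpy as np
np.set_printoptions(precision=4,suppress=True)
def cam(n):
    p=cams.camera_params(n)
    if 'origin' in p: return p,np.array(p['origin']),np.array(p['orientation'])
    s=telemetry.sense();T=np.array(p['tool_from_camera'])
    return p,s['position']+s['eef_rot']@T[:3,3],s['eef_rot']@T[:3,:3]
def ray(n,uv):
    p,o,R=cam(n);k=p['k1'];K=np.array(p['mtx'])
    x,y=cv2.undistortPoints(np.array([[uv]],float),K,np.array([k,0,0,0.]))[0,0]
    d=R@np.array([x,-y,-1]);return o,d/np.linalg.norm(d)
def plane(n,uv,z):
    o,d=ray(n,uv);return o+d*(z-o[2])/d[2]
def tri(a,ua,b,ub):
    o1,d1=ray(a,ua);o2,d2=ray(b,ub)
    t=np.linalg.lstsq(np.c_[d1,-d2],o2-o1,rcond=None)[0]
    p,q=o1+d1*t[0],o2+d2*t[1];return (p+q)/2,np.linalg.norm(p-q)
def proj(n,P):
    p,o,R=cam(n);c=R.T@(np.array(P)-o);x,y=c[0]/-c[2],-c[1]/-c[2];f=1+p['k1']*(x*x+y*y)
    return np.array(p['mtx'])[:2]@np.array([x*f,y*f,1])
def rest(a,b):
    return 0
def shift(P,R=None):
    "cm in tool axes from present pose to world point P; turn (deg rotvec in tool axes) to R"
    s=telemetry.sense();E=s['eef_rot'];o=E.T@(np.array(P)-s['position'])*100
    w=cv2.Rodrigues(E.T@R)[0].ravel()*180/np.pi if R is not None else None
    return o,w
E
cat > a.py <<'E'
from h import *
k=1/1.5625
t=lambda u,v,z:plane("top",(u*k,v*k),z)
s=lambda u,v,z:plane("scene",(u*k,v*k),z)
print("bar top",t(247,321,.115),t(389,351,.115)," scene",s(419,257,.115),s(553,255,.115))
for nm,a,b in [("needle end",(354,362),(442,222)),("knife end",(308,350),(487,222)),("probe top",(643,338),(176,268)),("brush",(256,338),(532,222))]:
    print(nm,tri("top",(a[0]*k,a[1]*k),"scene",(b[0]*k,b[1]*k)))
print("cup",t(479,357,.1),s(331,272,.1)); print("dock",t(558,241,.05),s(252,391,.05))
print("tin",t(446,233,.06),"jar",t(208,393,.095),"block",t(617,342,.05), "yellow foot",s(253,325,.0),"purple foot",s(216,296,0))
im=cv2.cvtColor(np.load("pics/top0.npy"),cv2.COLOR_RGB2BGR);c=im[130:270,140:440]
#cup: circle
E
python3 a.py
```

```text
bar top [0.509  0.3619 0.115 ] [0.4537 0.1047 0.115 ]  scene [0.4613 0.1133 0.115 ] [0.5125 0.3636 0.115 ]
needle end (array([0.4336, 0.1626, 0.169 ]), np.float64(0.0033854802565396157))
knife end (array([0.4547, 0.2427, 0.1701]), np.float64(0.007379726962593573))
probe top (array([ 0.4709, -0.3215,  0.1718]), np.float64(0.005579233907890753))
brush (array([0.4746, 0.3284, 0.1708]), np.float64(0.0005159452520424167))
cup [ 0.4426 -0.0569  0.1   ] [ 0.4505 -0.0547  0.1   ]
dock [ 0.667  -0.2195  0.05  ] [ 0.6707 -0.2165  0.05  ]
tin [ 0.6824 -0.0024  0.06  ] jar [0.3798 0.4356 0.095 ] block [ 0.4709 -0.3233  0.05  ] yellow foot [ 0.4539 -0.2152  0.    ] purple foot [ 0.3485 -0.2858  0.    ]
```

Request:
servo_tool --rows '[[0,[3.2,-1.9,-1.0],[0,0,0]],[0,[3.2,-1.9,-1.0],[0,0,0]],[0,[3.2,-1.9,-1.0],[0,0,0]],[0,[3.2,-1.9,-1.0],[0,0,0]],[0,[3.2,-1.9,-1.0],[0,0,0]],[0,[3.2,-1.9,-1.0],[0,0,0]],[0,[3.2,-1.9,-1.0],[0,0,0]],[0,[3.2,-1.9,-1.0],[0,0,0]],[0,[3.2,-1.9,-1.0],[0,0,0]],[0,[3.2,-1.9,-1.0],[0,0,0]],[0,[3.2,-1.9,-1.0],[0,0,0]],[0,[3.2,-1.9,-1.0],[0,0,0]],[0,[0,0,0],[0,0,0]]]'

```text
time_s: 1.4
position: [0.4565, -0.2457, 0.3657]
eef_rot: [[0.972, 0.235, 0.002], [0.235, -0.972, 0.002], [0.002, -0.001, -1.0]]
ft_force: [-1.9, -0.3, 0.5]
opening: 0.496
gripper_force: 0.0
```

```bash
python3 - <<'E'
from h import *
s=telemetry.sense();print(s['time_s'],s['joint_positions'],s['position'],s['eef_rot'])
np.save("pics/w1.npy",cams.get_image("wrist"));im=np.load("pics/w1.npy");cv2.imwrite("pics/w1.png",im[:,:,::-1])
print([proj("wrist",p) for p in [(.47,-.323,.168),(.669,-.218,.05),(.4465,-.056,.1)]])
E
```

```text
1.4 [ 0.4342  0.4981 -0.0016  1.461  -0.0015  1.1816 -0.8997] [ 0.4565 -0.2457  0.3657] [[ 0.9719  0.2355  0.0018]
 [ 0.2355 -0.9719  0.0016]
 [ 0.0021 -0.0011 -1.    ]]
[array([315.7641, 174.6467]), array([268.2087,  10.7189]), array([123.9025, 138.0497])]
```

View pics/w1.png

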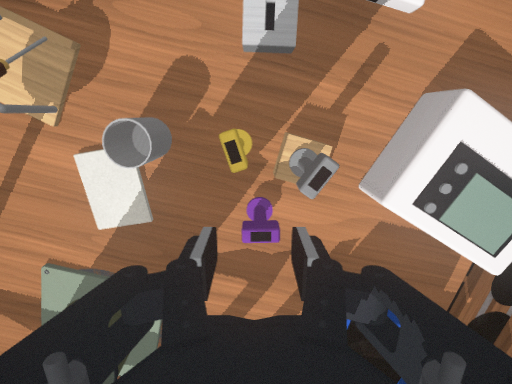

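The wrist view shows the cup rim at about (131,142) and the grey probe's bar running from (306,193) to (333,158) over the wooden block. Yellow is at (235,150), purple at (261,230) and the dock slot at (270,15).

```bash
python3 - <<'E'
from h import *
im=np.load("pics/w1.npy")
print("cup",plane("wrist",(131,142),.1),"slot",plane("wrist",(270,16),.05))
a,b=plane("wrist",(305,192),.1545),plane("wrist",(333,159),.1545);print("bar c",(a+b)/2*1,np.linalg.norm(a-b),(b-a))
hsv=cv2.cvtColor(im,cv2.COLOR_RGB2HSV)
m=((hsv[...,1]<60)).astype(np.uint8);m[:, :100]=0;m[:100]=0;m[185:]=0;m[:,175:]=0
n,l,st,c=cv2.connectedComponentsWithStats(m);i=1+st[1:,4].argmax();print(st[i])
pts=np.argwhere(l==i)[:,::-1]
# rim circle fit in world on plane .1 from hull
h=cv2.convexHull(pts.astype(np.int32))[:,0];w=np.array([plane("wrist",p,.1)[:2] for p in h]);print(np.c_[h,w])
E
```

```text
cup [ 0.4432 -0.0668  0.1   ] slot [ 0.6629 -0.2222  0.05  ]
bar c [ 0.4673 -0.331   0.1545] 0.05494467535433493 [ 0.0502 -0.0223  0.    ]
[ 100  117   72   68 3717]
[[171.     142.       0.4566  -0.124 ]
 [169.     148.       0.4473  -0.1224]
 [167.     151.       0.4423  -0.1202]
 [142.     184.       0.3839  -0.0904]
 [100.     184.       0.3688  -0.0272]
 [100.     150.       0.421   -0.023 ]
 [102.     136.       0.4421  -0.0241]
 [103.     132.       0.4482  -0.0251]
 [105.     128.       0.4546  -0.0274]
 [111.     122.       0.465   -0.0352]
 [114.     120.       0.4687  -0.0392]
 [116.     119.       0.4708  -0.0419]
 [120.     118.       0.4735  -0.0474]
 [145.     117.       0.4829  -0.0823]
 [151.     117.       0.4849  -0.0907]
 [156.     118.       0.4851  -0.0979]
 [160.     120.       0.4837  -0.1038]
 [165.     124.       0.4798  -0.1117]
 [166.     125.       0.4788  -0.1133]
 [168.     128.       0.4753  -0.1167]
 [169.     130.       0.4728  -0.1185]
 [171.     136.       0.4651  -0.1226]]
```

Request:
servo_tool --rows '[[-0.1,[0.5,-3,0],[0,0,0]],[-0.1,[0.5,-3.5,0],[0,0,0]],[-0.1,[0.5,-3.5,0],[0,0,0]],[-0.1,[0.5,-3.5,0],[0,0,0]],[-0.1,[0.5,-3.5,0],[0,0,0]],[-0.1,[0.5,-3.5,0],[0,0,0]],[-0.1,[0.5,-3.5,0],[0,0,0]],[-0.1,[0.5,-3.5,0],[0,0,0]],[-0.1,[0.5,-3.5,0],[0,0,0]],[-0.1,[0.5,-3.5,0],[0,0,0]],[-0.1,[0.5,-3.5,0],[0,0,0]]]'

```text
time_s: 2.55
position: [0.4193, 0.1335, 0.3652]
eef_rot: [[0.974, 0.229, -0.0], [0.229, -0.974, -0.0], [-0.0, 0.0, -1.0]]
ft_force: [0.9, 0.4, -0.0]
opening: 0.449
gripper_force: 0.0
```

Request:
servo_tool --rows '[[-0.1,[0,0,0],[0,0,-8]],[-0.1,[0,0,0],[0,0,-8]],[-0.1,[0,0,0],[0,0,-8]],[-0.1,[0,0,0],[0,0,-8]],[-0.1,[0,0,0],[0,0,-8]],[-0.1,[0,0,0],[0,0,-8]],[-0.1,[0,0,0],[0,0,-8]],[-0.1,[0,0,0],[0,0,-8]],[-0.1,[0,0,0],[0,0,-8]],[-0.1,[0,0,0],[0,0,-8]],[-0.1,[0,0,0],[0,0,-8]],[-0.1,[0,0,0],[0,0,-8]],[-0.1,[0,0,0],[0,0,-8]],[-0.1,[0,0,0],[0,0,-8]],[-0.1,[0,0,0],[0,0,-8]],[-0.1,[0,0,0],[0,0,-8]],[-0.1,[0,0,0],[0,0,-8]],[-0.1,[0,0,0],[0,0,-8]],[-0.1,[0,0,0],[0,0,-8]],[-0.1,[0,0,0],[0,0,-2]]]'

```text
time_s: 4.55
position: [0.4198, 0.1321, 0.365]
eef_rot: [[-0.976, 0.218, -0.001], [0.218, 0.976, -0.0], [0.0, -0.0, -1.0]]
ft_force: [0.6, -0.1, 0.3]
opening: 0.45
gripper_force: 0.0
```

```bash
python3 - <<'E'
from h import *
s=telemetry.sense();print(s['time_s'],s['joint_positions'],s['position'],s['eef_rot'])
np.save("pics/w2.npy",cams.get_image("wrist"));im=np.load("pics/w2.npy");cv2.imwrite("pics/w2.png",cv2.resize(im[:,:,::-1],(800,600),interpolation=cv2.INTER_CUBIC))
print([proj("wrist",p) for p in [(.437,.159,.1745),(.4535,.245,.1745)]])
E
```

```text
4.55 [ 0.1161  0.4368 -0.7946  1.6971  0.3368  1.151   0.5802] [0.4198 0.1321 0.365 ] [[-0.976   0.2177 -0.0006]
 [ 0.2177  0.976  -0.0003]
 [ 0.0005 -0.0004 -1.    ]]
[array([278.7947, 183.1945]), array([350.3142, 181.0479])]
```

View pics/w2.png

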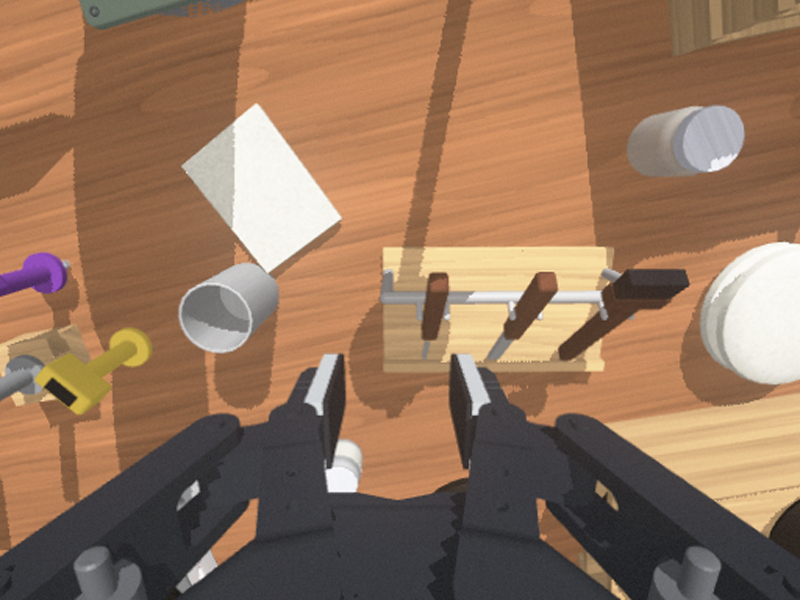

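The wrist view shows the spike tool's handle end at (438,278), the blade tool's at (545,275) and the brush on the right. The cup rim is at (215,318).

```bash
python3 - <<'E'
from h import *
k=1/1.5625
W=lambda u,v,z:plane("wrist",(u*k,v*k),z)
print("cup",W(215,318,.1),"needle end",W(438,279,.1745),"knife end",W(546,279,.1745))
print("bar",W(384,298,.115),W(602,297,.115))
yaw=np.arctan2(-.209,.978);rx=np.array([np.cos(yaw),np.sin(yaw),0]);ry=np.array([-rx[1],rx[0],0]);u=-np.sin(.7)*rx+np.cos(.7)*np.array([0,0,1])
R=np.c_[np.cross(ry,-u),ry,-u]
for nm,g in [("needle",(.4545,.155,.153)),("knife",(.4725,.238,.153))]:
    g=np.array(g);tcp=g+(-u)*.005
    print(nm,tcp,"pre",tcp+u*.09,"shift",shift(tcp+u*.09,R))
print(R)
E
```

```text
cup [ 0.441  -0.0577  0.1   ] needle end [0.4317 0.1619 0.1745] knife end [0.4502 0.2443 0.1745]
bar [0.4536 0.1119 0.115 ] [0.4976 0.3122 0.115 ]
needle [0.4576 0.1543 0.1492] pre [0.401  0.1664 0.218 ] shift (array([ 2.5776,  2.9319, 14.7064]), array([ -0.2277, -40.1356,  -0.5721]))
knife [0.4756 0.2373 0.1492] pre [0.419  0.2494 0.218 ] shift (array([ 2.6412, 11.4246, 14.7038]), array([ -0.2277, -40.1356,  -0.5721]))
[[-0.748   0.209   0.63  ]
 [ 0.1598  0.9779 -0.1346]
 [-0.6442  0.     -0.7648]]
```

Request:
servo_tool --rows '[[-0.1,[0,0.7,0],[0,-8,0]],[-0.1,[0,0.7,0],[0,-8,0]],[-0.1,[0,0.7,0],[0,-8,0]],[-0.1,[0,0.7,0],[0,-8,0]],[-0.1,[0,0.2,0],[0,-8,0]],[-0.1,[0,0,0],[0,0,-0.5]]]'

```text
time_s: 5.2
position: [0.4252, 0.1573, 0.3639]
eef_rot: [[-0.798, 0.222, 0.56], [0.173, 0.975, -0.14], [-0.577, -0.015, -0.816]]
ft_force: [-0.2, 0.0, -0.7]
opening: 0.449
gripper_force: 0.0
```

```bash
cat > g.py <<'E'
from h import *
import sys
yaw=np.arctan2(-.209,.978);rx=np.array([np.cos(yaw),np.sin(yaw),0]);ry=np.array([-rx[1],rx[0],0]);u=-np.sin(.7)*rx+np.cos(.7)*np.array([0,0,1])
R=np.c_[np.cross(ry,-u),ry,-u]
N=np.array((.4505,.157,.152));K=np.array((.4695,.240,.152))
if __name__=="__main__":
    s=telemetry.sense();print(s['time_s'],s['joint_positions'],s['position'])
    for nm,g in (("needle",N),("knife",K)):
        print(nm,shift(g+.08*u,R),"grip",shift(g-.005*u)[0])
E
python3 g.py
```

```text
5.2 [-0.3451  0.2763 -0.5485  2.1364  1.0894  0.7924 -0.3185] [0.4252 0.1573 0.3639]
needle (array([10.8779,  0.6862, 10.7503]), array([-1.1679, -4.8515, -0.0952])) grip [10.1592  0.8599 19.2181]
knife (array([10.7985,  9.2   , 10.6489]), array([-1.1679, -4.8515, -0.0952])) grip [10.0799  9.3736 19.1167]
```

Request:
servo_tool --rows '[[-0.1,[1.8,0.1,1.8],[0,-0.8,0]],[-0.1,[1.8,0.1,1.8],[0,-0.8,0]],[-0.1,[1.8,0.1,1.8],[0,-0.8,0]],[-0.1,[1.8,0.1,1.8],[0,-0.8,0]],[-0.1,[1.8,0.1,1.8],[0,-0.8,0]],[-0.1,[1.5,0.1,1.5],[0,-0.8,0]],[-0.1,[0,0,0],[0,0,0]]]'

```text
time_s: 5.9
position: [0.4116, 0.1679, 0.2268]
eef_rot: [[-0.762, 0.223, 0.608], [0.152, 0.974, -0.166], [-0.63, -0.034, -0.776]]
ft_force: [0.7, -1.1, -0.2]
opening: 0.451
gripper_force: 0.0
```

```bash
python3 g.py; python3 - <<'E'
from h import *
im=cams.get_image("wrist");np.save("pics/w3.npy",im);cv2.imwrite("pics/w3.png",im[:,:,::-1])
E
```

```text
5.9 [-0.3757  0.6885 -0.8602  2.4483  1.6198  1.16   -1.1976] [0.4116 0.1679 0.2268]
needle (array([ 1.7371, -0.2214,  0.3598]), array([-2.0181, -1.0707,  0.6049])) grip [1.5767 0.077  8.8531]
knife (array([1.5541, 8.2884, 0.137 ]), array([-2.0181, -1.0707,  0.6049])) grip [1.3938 8.5868 8.6302]
```

View pics/w3.png

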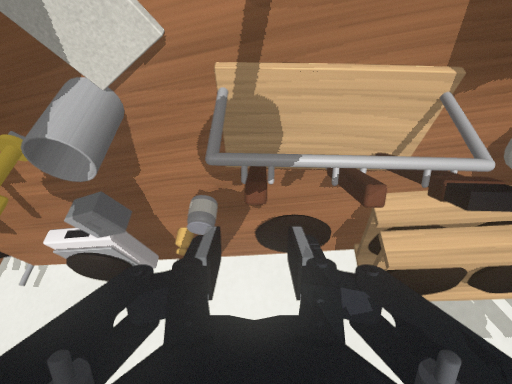

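The wrist view, tilted along the handles, shows the needle's handle end at (256,200), centred between the pads at columns 208 and 297.

Request:
servo_tool --rows '[[-0.1,[0,0,1.5],[-1,0,0]],[-0.1,[0.5,0,1.0],[-1,0,0]],[-0.1,[0.6,0,1.0],[0,0,0]],[-0.1,[0.5,0,0.5],[0,0,0]],[-0.1,[0,0,0],[0,0,0]]]'

```text
time_s: 6.45
position: [0.4327, 0.171, 0.1916]
eef_rot: [[-0.763, 0.205, 0.613], [0.151, 0.979, -0.14], [-0.628, -0.014, -0.778]]
ft_force: [0.2, 0.2, -0.1]
opening: 0.447
gripper_force: 0.0
```

```bash
python3 g.py; python3 - <<'E'
from h import *
im=cams.get_image("wrist");np.save("pics/w4.npy",im);cv2.imwrite("pics/w4.png",im[:,:,::-1])
s=telemetry.sense();print(s['eef_rot'],proj("wrist",s['position']+s['eef_rot']@[0,0,.05]))
from g import *
print(proj("wrist",N),proj("wrist",N+.028*u))
h=cv2.cvtColor(im,cv2.COLOR_RGB2HSV).astype(int)
m=((im[...,0]>im[...,2]*1.6)&(im[...,0]<110)&(im[...,0]>25)).astype(np.uint8);m[:100]=0;m[230:]=0
n,l,st,c=cv2.connectedComponentsWithStats(m);print([(st[i],c[i]) for i in range(1,n) if st[i,4]>150])
E
```

```text
6.45 [-0.1933  0.9581 -1.2606  2.4498  1.6257  1.5544 -1.1956] [0.4327 0.171  0.1916]
needle (array([ 1.0829, -1.0144, -3.6293]), array([-0.4755, -1.1938,  0.6925])) grip [ 0.9054 -0.9449  4.8686]
knife (array([ 0.8846,  7.498 , -3.6234]), array([-0.4755, -1.1938,  0.6925])) grip [0.7071 7.5675 4.8744]
[[-0.7628  0.2043  0.6135]
 [ 0.151   0.9788 -0.1382]
 [-0.6288 -0.0128 -0.7775]] [254.4279 216.624 ]
[239.8288 206.6254] [237.0681 221.7155]
[(array([  11,  119,  131,  111, 4192], dtype=int32), array([ 89.6598, 185.6653])), (array([179, 125,  14,  43, 205], dtype=int32), array([184.7561, 146.078 ])), (array([200, 135,  12,  33, 198], dtype=int32), array([205.5707, 155.4141])), (array([499, 143,  13,  29, 201], dtype=int32), array([506.8109, 155.0995])), (array([ 180,  184,   80,   46, 2360], dtype=int32), array([225.0008, 205.6093])), (array([273, 185,  23,  12, 160], dtype=int32), array([282.4625, 189.2188])), (array([ 338,  186,   61,   44, 1475], dtype=int32), array([363.7797, 208.5668])), (array([402, 187,  32,  15, 175], dtype=int32), array([420.76  , 192.2343])), (array([ 441,  188,   71,   40, 1239], dtype=int32), array([467.8636, 204.138 ])), (array([479, 188,  33,   8, 187], dtype=int32), array([496.2834, 191.3583]))]
```

Request:
servo_tool --rows '[[-0.1,[0,0,-2],[0,6,0]],[-0.1,[0,0,-2],[0,7,0]],[-0.1,[0,0,-2],[0,7,0]],[-0.1,[0,0,0],[0,0,0]],[-0.1,[0,0,0],[0,0,0]]]'

```text
time_s: 7.0
position: [0.4017, 0.1789, 0.2433]
eef_rot: [[-0.925, 0.205, 0.32], [0.191, 0.979, -0.076], [-0.329, -0.009, -0.944]]
ft_force: [-0.2, -0.1, -0.4]
opening: 0.447
gripper_force: 0.0
```

```bash
python3 g.py; python3 - <<'E'
from h import *
im=cams.get_image("wrist");np.save("pics/w4.npy",im);cv2.imwrite("pics/w4.png",im[:,:,::-1])
s=telemetry.sense();print(s['eef_rot'],proj("wrist",s['position']+s['eef_rot']@[0,0,.05]))
from g import *
print(proj("wrist",N),proj("wrist",N+.028*u))
E
```

```text
7.0 [ 0.0751  0.8103 -1.4537  2.1806  1.2425  1.2839 -0.6469] [0.4017 0.1789 0.2433]
needle (array([ 0.9284, -1.0948,  2.8799]), array([ -0.342 , -20.9097,   0.4376])) grip [-2.1053 -1.0569 10.82  ]
knife (array([0.7574, 7.4182, 2.8591]), array([ -0.342 , -20.9097,   0.4376])) grip [-2.2764  7.4561 10.7992]
[[-0.9253  0.2041  0.3196]
 [ 0.1897  0.9789 -0.0758]
 [-0.3283 -0.0095 -0.9445]] [254.4383 216.9232]
[242.6167 215.803 ] [241.0428 215.9908]
```

View pics/w4.png

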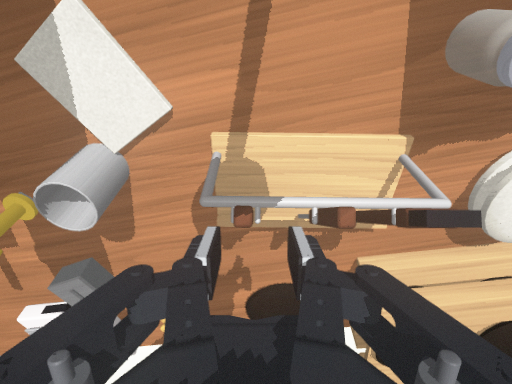

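The wrist view shows the needle's handle end at (244,216), where it was predicted (241,216), with the knife's at (343,217). Joint 3 is near its limit, so I go vertical and turn the wrist half a turn to relax it.

Request:
servo_tool --rows '[[-0.1,[0,0,-2],[0,8,0]],[-0.1,[0,0,-2],[0,8,0]],[-0.1,[0,0,0],[0,0,8]],[-0.1,[0,0,0],[0,0,8]],[-0.1,[0,0,0],[0,0,8]],[-0.1,[0,0,0],[0,0,8]],[-0.1,[0,0,0],[0,0,8]],[-0.1,[0,0,0],[0,0,8]],[-0.1,[0,0,0],[0,0,8]],[-0.1,[0,0,0],[0,0,8]],[-0.1,[0,0,0],[0,0,8]],[-0.1,[0,0,0],[0,0,8]],[-0.1,[0,0,0],[0,0,8]],[-0.1,[0,0,0],[0,0,8]]]'

```text
time_s: 8.45
position: [0.3909, 0.1817, 0.28]
eef_rot: [[0.31, 0.949, 0.054], [0.951, -0.309, -0.023], [-0.005, 0.059, -0.998]]
ft_force: [0.9, -0.5, -0.5]
opening: 0.45
gripper_force: 0.0
```

```bash
python3 g.py
```

```text
8.45 [ 0.0743  0.5938 -1.0588  1.9335  0.6936  0.9951 -1.6308] [0.3909 0.1817 0.28  ]
needle (array([-1.0095,  0.9084,  6.7557]), array([-31.1352, -27.153 , -92.1032])) grip [-0.4081  5.9647 13.5618]
knife (array([7.4707, 0.1477, 6.6709]), array([-31.1352, -27.153 , -92.1032])) grip [ 8.0722  5.204  13.4769]
```

Request:
servo_tool --rows '[[-0.1,[0,0,0],[0,0,8]],[-0.1,[0,0,0],[0,0,8]],[-0.1,[0,0,0],[0,0,8]],[-0.1,[0,0,0],[0,0,8]],[-0.1,[0,0,0],[0,0,8]],[-0.1,[0,0,0],[0,0,8]],[-0.1,[0,0,0],[0,0,8]],[-0.1,[0,0,0],[0,0,8]],[-0.1,[0,0,0],[0,0,8]],[-0.1,[0,0,0],[0,0,8]]]'

```text
time_s: 9.45
position: [0.3909, 0.1816, 0.2802]
eef_rot: [[0.989, -0.14, 0.054], [-0.139, -0.99, -0.022], [0.057, 0.015, -0.998]]
ft_force: [0.0, -0.5, -0.7]
opening: 0.45
gripper_force: 0.0
```

```bash
cat > g.py <<'E'
from h import *
import sys
yaw=np.arctan2(-.209,.978);rx=np.array([np.cos(yaw),np.sin(yaw),0]);ry=np.array([-rx[1],rx[0],0]);ez=np.array([0,0,1.]);u=-np.sin(.7)*rx+np.cos(.7)*ez
def Rt(a,flip=1):  # tool y=-ry*flip, z leaning a (deg) to +rx
    a=np.radians(a);z=np.sin(a)*rx-np.cos(a)*ez;y=-ry*flip;return np.c_[np.cross(y,z),y,z]
N=np.array((.4505,.158,.152));K=np.array((.4695,.241,.152))
if __name__=="__main__":
    a=float(sys.argv[1])
    s=telemetry.sense();print(s['time_s'],s['joint_positions'],s['position'])
    R=Rt(a);z=R[:,2]
    for nm,g in (("needle",N),("knife",K)):
        print(nm,"pre",shift(g-.055*z,R),"grip",shift(g+.005*z)[0])
E
python3 g.py 12
```

```text
9.45 [-0.1366  0.4848 -0.646   1.939   0.4634  0.8329 -2.7521] [0.3909 0.1816 0.2802]
needle pre (array([4.6606, 1.3073, 7.7413]), array([0.3048, 8.7116, 4.0667])) grip [ 5.5698  1.3078 13.672 ]
knife pre (array([ 5.3816, -7.1764,  7.6575]), array([0.3048, 8.7116, 4.0667])) grip [ 6.2908 -7.1759 13.5882]
```

```bash
cat > kin.py <<'E'
import numpy as np
from scipy.optimize import least_squares
from scipy.spatial.transform import Rotation as Ro
D=[([1.2973,.7071,-.0276,1.485,.022,.9509,-.0755],[.132,-.5594,.2448],[.9732,.2298,-.0003]),
([.4342,.4981,-.0016,1.461,-.0015,1.1816,-.8997],[.4565,-.2457,.3657],[.9719,.2355,.0021]),
([.1161,.4368,-.7946,1.6971,.3368,1.151,.5802],[.4198,.1321,.365],[-.976,.2177,.0005]),
([-.3451,.2763,-.5485,2.1364,1.0894,.7924,-.3185],[.4252,.1573,.3639],[-.798,.173,-.577]),
([-.3757,.6885,-.8602,2.4483,1.6198,1.16,-1.1976],[.4116,.1679,.2268],[-.762,.152,-.63]),
([-.1933,.9581,-1.2606,2.4498,1.6257,1.5544,-1.1956],[.4327,.171,.1916],[-.7628,.151,-.6288]),
([.0751,.8103,-1.4537,2.1806,1.2425,1.2839,-.6469],[.4017,.1789,.2433],[-.9253,.1897,-.3283]),
([.0743,.5938,-1.0588,1.9335,.6936,.9951,-1.6308],[.3909,.1817,.28],[.31,.951,-.005]),
([-.1366,.4848,-.646,1.939,.4634,.8329,-2.7521],[.3909,.1816,.2802],[.989,-.139,.057])]
ax='zyzyzyz'
def fk(q,p):
    sg=p[:7];h,d1,d2,L,o1,o2,y0=p[7:]
    T=np.eye(3);x=np.array([0,0,h],float)
    for i in range(7):
        T=T@Ro.from_euler(ax[i],sg[i]*q[i]).as_matrix()
        if i==2:x=x+T@[o1,0,d1]
        if i==3:x=x+T@[-o2,0,d2] 
    x=x+T@[0,0,L];T=T@Ro.from_euler('z',y0).as_matrix();return x,T
E
cat > fit.py <<'E'
from kin import *
import itertools
best=None
for s in itertools.product([1,-1],repeat=3):
  for y0 in (0,np.pi/2,np.pi,-np.pi/2):
    sg=np.array([-1,1,s[0],1,s[1],1,s[2]])
    f=lambda v:np.concatenate([np.r_[(lambda x,T:np.r_[x-P,.2*(T[:,0]-X)])(*fk(q,np.r_[sg,v]))] for q,P,X in map(lambda d:tuple(map(np.array,d)),D)])
    r=least_squares(f,[.3,.4,.4,.2,0,0,y0])
    if best is None or r.cost<best[0]:best=(r.cost,np.r_[sg,r.x])
print(best);np.save("dh.npy",best[1])
E
python3 fit.py
```

```text
(np.float64(0.001669771096725706), array([-1.        ,  1.        , -1.        ,  1.        , -1.        ,
        1.        , -1.        ,  0.30313857,  0.53879233,  0.30618789,
        0.32070523, -0.03659021,  0.01371946,  1.57056919]))
```

```bash
cat >> kin.py <<'E'
def fk(q,p):
    sg=p[:7];V=p[7:].reshape(-1);h,y0=V[:2];O=V[2:].reshape(-1,3)
    T=np.eye(3);x=np.array([0,0,h],float)
    for i in range(7):
        T=T@Ro.from_euler(ax[i],sg[i]*q[i]).as_matrix()
        if i in(1,3,5):x=x+T@O[i//2]
    T=T@Ro.from_euler('z',y0).as_matrix();return x,T
LO=np.array([-2.71,-.32,-1.57,0,-1.46,0,-2.83]);HI=np.array([2.71,2.16,1.52,2.45,4.6,2.02,2.83])
def jac(q,p):
    x,T=fk(q,p);J=np.zeros((6,7))
    for i in range(7):
        e=q.copy();e[i]+=1e-5;x2,T2=fk(e,p);J[:3,i]=(x2-x)/1e-5;J[3:,i]=Ro.from_matrix(T2@T.T).as_rotvec()/1e-5
    return J
def step(q,x,T,p):
    act=np.ones(7,bool)
    for _ in range(12):
        xx,TT=fk(q,p);e=np.r_[x-xx,Ro.from_matrix(T@TT.T).as_rotvec()]
        q=np.clip(q+np.linalg.pinv(jac(q,p),rcond=1e-3)@e,LO+.002,HI-.002)
    return q,np.linalg.norm(e)
def run(q,rows,p):
    x,T=fk(q,p);q=np.array(q,float)
    for s,w in rows:
        x=x+T@(np.array(s)/100);T=T@Ro.from_rotvec(np.radians(w)).as_matrix();q,e=step(q,x,T,p)
        if e>.005:print("  miss",e,q)
    return q
E
cat > fit.py <<'E'
from kin import *
sg=np.array([-1,1,-1,1,-1,1,-1])
f=lambda v:np.concatenate([np.r_[(lambda x,T:np.r_[x-P,.2*(T[:,0]-X)])(*fk(q,np.r_[sg,v]))] for q,P,X in map(lambda d:tuple(map(np.array,d)),D)])
r=least_squares(f,[.3,1.57,0,0,.54,0,0,.31,0,0,.32])
print(r.cost,r.x);p=np.r_[sg,r.x];np.save("dh.npy",p);print(np.abs(r.fun).max())
print(run(D[0][0],[([3.2,-1.9,-1],[0,0,0])]*12,p))
q=run(D[1][0],[([.5,-3.5,0],[0,0,0])]*11,p);print(q);print(run(q,[([0,0,0],[0,0,-8])]*19,p),D[2][0])
print(run(D[6][0],[([0,0,-2],[0,8,0])]*2+[([0,0,0],[0,0,8])]*22,p),D[8][0])
E
python3 fit.py
```

```text
9.652435968616449e-08 [ 3.13047413e-01  1.57056919e+00 -2.40472192e-05 -9.96813526e-03
  5.20926314e-01  5.13441144e-05 -2.16490394e-02  2.89999330e-01
 -6.03783116e-06 -3.58610596e-04  2.95129155e-01]
0.0002446472017428758
[ 4.40850760e-01  4.97430508e-01  1.06568787e-03  1.46485463e+00
 -1.45141152e-03  1.18003333e+00 -8.96671998e-01]
[-0.34797107  0.36482781 -0.07519878  1.70187437  0.02964879  1.07380882
 -1.76538157]
[ 0.0916548   0.43698403 -0.78785415  1.68968384  0.33420943  1.1527213
  0.53358339] [0.1161, 0.4368, -0.7946, 1.6971, 0.3368, 1.151, 0.5802]
[-0.09961973  0.49429169 -0.70492268  1.93321524  0.4901601   0.8543739
 -2.77819852] [-0.1366, 0.4848, -0.646, 1.939, 0.4634, 0.8329, -2.7521]
```

```bash
cat > sim.py <<'E'
from kin import *
p=np.load("dh.npy")
def go(q,P,R=None,n=12):
    x,T=fk(q,p);q=np.array(q,float);w=np.zeros(3) if R is None else Ro.from_matrix(T.T@R).as_rotvec()
    for i in range(1,n+1):
        q,e=step(q,x+(np.array(P)-x)*i/n,T@Ro.from_rotvec(w*i/n).as_matrix(),p)
    return q,e
def turn(q,deg,n=20):  # about tool z
    return run(q,[([0,0,0],[0,0,deg/n])]*n,p)
E
python3 - <<'E'
from sim import *
np.set_printoptions(precision=2,suppress=True)
q0=np.array(D[8][0]);P0,_=fk(q0,p)
for A in [(.39,.18,.28),(.45,.2,.4),(.55,.25,.35),(.6,.25,.5),(.5,-.1,.35),(.65,-.1,.4),(.45,-.25,.37)]:
    a,e=go(q0,A,n=15)
    for d in (-90,-180):
        b=turn(a,d);c,e2=go(b,P0,n=15);f=turn(c,-180-d) if d>-180 else c
        print(A,d,"away",b[[0,2,6]],"back",f,e2)
E
```

```text
(0.39, 0.18, 0.28) -90 away [ 0.1  -1.11 -1.49] back [ 0.2   0.82 -1.52  1.93  0.91  1.32 -0.19] 1.3002342857028246e-16
(0.39, 0.18, 0.28) -180 away [ 0.21 -1.52 -0.19] back [ 0.2   0.82 -1.52  1.93  0.91  1.32 -0.19] 2.2157883586591152e-16
(0.45, 0.2, 0.4) -90 away [ 0.08 -1.13 -1.21] back [ 0.2   0.8  -1.49  1.93  0.9   1.29 -0.17] 1.408258596195383e-16
(0.45, 0.2, 0.4) -180 away [ 0.17 -1.55  0.11] back [ 0.2   0.81 -1.52  1.93  0.91  1.31 -0.18] 8.495871193667068e-17
(0.55, 0.25, 0.35) -90 away [-0.09 -1.01 -1.15] back [ 0.2   0.8  -1.49  1.93  0.9   1.29 -0.17] 4.4045199510277746e-16
(0.55, 0.25, 0.35) -180 away [-0.02 -1.34  0.28] back [ 0.19  0.77 -1.44  1.93  0.88  1.25 -0.14] 2.7162055432532095e-16
(0.6, 0.25, 0.5) -90 away [-0.35 -0.73 -0.73] back [ 0.16  0.69 -1.29  1.93  0.81  1.13 -0.04] 1.2396808225835122e-16
  miss 0.005923993080406639 [-0.35  0.81 -0.77  0.35  0.67  2.02 -0.11]
  miss 0.006976276233502548 [-0.34  0.81 -0.78  0.35  0.67  2.02  0.05]
  miss 0.007855817941770189 [-0.34  0.82 -0.78  0.35  0.68  2.02  0.21]
  miss 0.008588665408557988 [-0.34  0.82 -0.79  0
[... 372 characters left out ...]
) -90 away [ 0.71 -1.14 -0.66] back [ 0.2   0.78 -1.47  1.93  0.89  1.27 -0.15] 1.8383381514222346e-16
(0.5, -0.1, 0.35) -180 away [ 0.79 -1.54  0.68] back [ 0.19  0.75 -1.41  1.93  0.86  1.22 -0.11] 3.2912091369855384e-16
(0.65, -0.1, 0.4) -90 away [ 0.38 -0.95 -0.4 ] back [ 0.19  0.75 -1.4   1.93  0.86  1.22 -0.11] 3.01804982846571e-16
(0.65, -0.1, 0.4) -180 away [ 0.44 -1.22  1.08] back [ 0.15  0.67 -1.25  1.93  0.79  1.11 -0.01] 1.0654366066179185e-16
(0.45, -0.25, 0.37) -90 away [ 1.03 -1.15 -0.31] back [ 0.19  0.76 -1.43  1.93  0.87  1.24 -0.13] 2.383224320559505e-16
(0.45, -0.25, 0.37) -180 away [ 1.11 -1.55  1.03] back [ 0.17  0.71 -1.33  1.93  0.83  1.16 -0.06] 4.317384439581778e-16
```

```bash
sed -i 's/range(12)/range(3)/' kin.py; cat > plan.py <<'E'
from sim import *
from g import Rt,N,K,u,ez
np.set_printoptions(precision=2,suppress=True)
C=np.array([.443,-.057,0])
def cyc(q,G,a,yawz,hang=.182):
    out=[]
    def st(nm,P,R,n=8):
        nonlocal q
        q,e=go(q,P,R,n);out.append((nm,q.copy(),round(float(e),4)))
    R=Rt(a);z=R[:,2];st("pre",G-.055*z,R,10);st("grip",G+.005*z,R)
    tl=G+.005*z; st("lift",tl+.03*u,R,3)
    Ru=Ro.from_rotvec(ez*np.radians(yawz)).as_matrix()@Rt(a-40.1)
    # upright: grip point above cup so foot at z .13
    top=np.array([C[0],C[1],.135+.182]); mid=(np.r_[G[:2],0]+[0,0,.335])
    st("up",mid+.005*Rt(a-40.1)[:,2],Rt(a-40.1),8);st("over",top+.005*Ru[:,2],Ru,14);st("in",top-[0,0,.115]+.005*Ru[:,2],Ru,8);st("out",top+[0,0,.02],Ru,8)
    return q,out
if __name__=="__main__":
  for a in (0,12,20):
   for yz in (0,25,45):
    q=np.array(D[8][0]);print("a",a,"yaw",yz)
    for G in (N,K):
        q,o=cyc(q,G,a,yz)
        M=np.array([x[1] for x in o]);print("  min",M.min(0),"max",M.max(0),[x[0]+str(x[2]) for x in o if x[2]>.002],"end",q)
E
python3 plan.py
```

```text
a 0 yaw 0
  min [-0.13  0.67 -0.77  1.16  0.07  0.59 -2.83] max [ 0.42  1.02 -0.49  1.97  0.62  1.91 -2.11] [] end [ 0.41  0.87 -0.76  1.18  0.22  1.91 -2.11]
  min [-0.3   0.74 -0.71  0.96  0.02  0.7  -2.83] max [ 0.4   1.01 -0.47  1.8   0.54  1.9  -2.08] ['pre0.0062', 'grip0.0113', 'lift0.0077'] end [ 0.39  0.85 -0.71  1.18  0.2   1.9  -2.08]
a 0 yaw 25
  min [-0.13  0.67 -0.84  1.16  0.07  0.59 -2.83] max [ 0.32  1.03 -0.49  1.97  0.62  1.99 -1.86] [] end [ 0.31  0.87 -0.84  1.22  0.44  1.99 -1.86]
  min [-0.3   0.75 -0.79  0.96  0.02  0.7  -2.83] max [ 0.3   1.02 -0.47  1.8   0.56  1.97 -1.83] ['pre0.039', 'grip0.0147', 'lift0.0084'] end [ 0.29  0.86 -0.79  1.22  0.42  1.97 -1.83]
a 0 yaw 45
  min [-0.13  0.67 -0.92  1.16  0.07  0.59 -2.83] max [ 0.27  1.02 -0.49  1.97  0.7   1.99 -1.67] [] end [ 0.26  0.85 -0.92  1.32  0.61  1.99 -1.67]
  min [-0.3   0.76 -0.86  0.96  0.02  0.7  -2.83] max [ 0.25  1.01 -0.47  1.8   0.68  1.96 -1.64] ['pre0.0668', 'grip0.0177', 'lift0.0091'] end [ 0.24  0.84 -0.86  1.32  0.59  1.96 -1.64]
a 12 yaw 0
  min [-0.54  0.57 -0.55  1.3   0.04  0.18 -2.8
[... 1520 characters left out ...]
 0.77  0.41  2.27  0.54  1.49 -1.62] ['pre0.0231', 'grip0.1005', 'lift0.049'] end [ 0.26  0.61 -0.49  1.47  0.28  1.49 -1.62]
  min [-0.9   0.59 -0.36  1.23 -0.04  0.13 -2.83] max [ 0.2   0.77  0.32  2.07  0.47  1.49 -1.55] ['pre0.1334', 'grip0.0037', 'lift0.0022'] end [ 0.2   0.59 -0.36  1.47  0.23  1.47 -1.55]
a 20 yaw 45
  min [-0.82  0.59 -0.57  1.4   0.03  0.   -2.83] max [ 0.25  0.77  0.41  2.27  0.54  1.48 -1.4 ] ['pre0.0231', 'grip0.1005', 'lift0.049'] end [ 0.25  0.59 -0.57  1.52  0.4   1.48 -1.4 ]
  min [-0.9   0.58 -0.44  1.23 -0.04  0.13 -2.83] max [ 0.18  0.77  0.32  2.07  0.49  1.49 -1.34] ['pre0.1564', 'grip0.0043', 'lift0.0023'] end [ 0.18  0.58 -0.44  1.52  0.35  1.44 -1.34]
```

```bash
cat > plan2.py <<'E'
import plan
from plan import *
import g
Rt1=g.Rt
plan.Rt=lambda a:Rt1(a,-1)
for t in (0,15,30,45):
    q0,e0=turn(np.array(D[8][0]),t,8),0
    print("turn",t,q0)
    q1=turn(q0,-(180+t),24);print(" flipped",q1)
    for a in (0,10,20):
      for yz in (0,-40):
        q=q1
        for G in (N,K):
            q,o=cyc(q,G,a,yz)
            M=np.array([x[1] for x in o]);print("  a",a,yz,"min",M.min(0),"max",M.max(0),[x[0]+str(x[2]) for x in o if x[2]>.002])
E
python3 plan2.py
```

```text
turn 0 [-0.14  0.48 -0.65  1.94  0.46  0.83 -2.75]
 flipped [ 0.2   0.82 -1.52  1.93  0.91  1.32 -0.19]
  a 0 0 min [ 0.21  0.99 -1.49  1.15  0.44  1.22 -0.25] max [ 0.59  1.26 -1.35  1.96  1.16  2.02  0.61] ['over0.0431', 'out0.0695']
  a 0 0 min [ 0.    0.95 -1.4   0.96  0.4   1.13 -0.19] max [ 0.58  1.24 -1.17  1.79  1.06  2.02  0.63] ['over0.0131', 'out0.0566']
  a 0 -40 min [ 0.21  0.99 -1.49  1.15  0.35  1.22 -0.25] max [ 0.83  1.23 -1.35  1.96  1.16  1.93  0.26] []
  a 0 -40 min [ 0.02  0.98 -1.42  0.96  0.32  1.19 -0.22] max [ 0.82  1.2  -1.23  1.79  1.09  1.95  0.26] []
  a 10 0 min [ 0.15  0.91 -1.54  1.26  0.52  1.18 -0.48] max [ 0.63  1.22 -1.3   2.1   1.34  1.98  0.54] []
  a 10 0 min [-0.03  0.94 -1.55  1.08  0.55  1.2  -0.45] max [ 0.63  1.22 -1.25  1.92  1.3   1.99  0.53] []
  a 10 -40 min [ 0.15  0.91 -1.49  1.26  0.43  1.18 -0.48] max [ 0.83  1.14 -1.3   2.1   1.34  1.81  0.25] []
  a 10 -40 min [-0.05  0.9  -1.4   1.08  0.39  1.12 -0.43] max [ 0.82  1.1  -1.16  1.92  1.26  1.82  0.26] []
  a 20 0 min [ 0.06  0.86 -1.55  1.39  0.6   1.2  -0.75] max [ 0.68  1.14 -1.2
[... 5294 characters left out ...]
0.53  0.99 -0.63  1.93  1.02  1.78  0.89] []
  a 10 -40 min [-0.14  0.65 -0.98  1.27  0.1   0.57 -0.25] max [ 0.68  0.91 -0.6   2.11  1.15  1.66  0.58] []
  a 10 -40 min [-0.32  0.7  -0.91  1.09  0.08  0.64 -0.15] max [ 0.66  0.9  -0.54  1.93  0.96  1.71  0.53] []
  a 20 0 min [-0.27  0.6  -0.92  1.39  0.28  0.59 -0.79] max [ 0.53  0.87 -0.53  2.25  1.62  1.56  0.95] []
  a 20 0 min [-0.48  0.65 -0.9   1.22  0.28  0.56 -0.58] max [ 0.52  0.86 -0.38  2.06  1.32  1.55  0.96] []
  a 20 -40 min [-0.27  0.6  -0.91  1.39  0.14  0.59 -0.79] max [ 0.62  0.8  -0.53  2.25  1.62  1.48  0.6 ] []
  a 20 -40 min [-0.54  0.61 -0.8   1.22  0.09  0.48 -0.55] max [ 0.57  0.79 -0.27  2.06  1.29  1.53  0.56] []
```

Request:
servo_tool --rows '[[-0.1,[0,0,0],[0,0,3]],[-0.1,[0,0,0],[0,0,4]],[-0.1,[0,0,0],[0,0,4]],[-0.1,[0,0,0],[0,0,5]],[-0.1,[0,0,0],[0,0,5]],[-0.1,[0,0,0],[0,0,5]]]'

```text
time_s: 10.05
position: [0.3909, 0.1814, 0.2806]
eef_rot: [[0.828, -0.558, 0.055], [-0.558, -0.83, -0.022], [0.058, -0.012, -0.998]]
ft_force: [1.2, 0.3, -0.6]
opening: 0.451
gripper_force: 0.0
```

```bash
python3 g.py 10
```

```text
10.05 [-0.487   0.4332 -0.0839  1.9489  0.1248  0.7301 -2.8179] [0.3909 0.1814 0.2806]
needle pre (array([ 4.9228, -0.9343,  7.7514]), array([  1.8488,   6.4727, -21.8241])) grip [ 5.5464 -1.2502 13.7105]
knife pre (array([ 1.8641, -8.8802,  7.6718]), array([  1.8488,   6.4727, -21.8241])) grip [ 2.4878 -9.1962 13.631 ]
```

Request:
servo_tool --rows '[[-0.1,[0,0,0],[0,0,6]],[-0.1,[0,0,0],[0,0,6]],[-0.1,[0,0,0],[0,0,6]],[-0.1,[0,0,0],[0,0,-8]],[-0.1,[0,0,0],[0,0,-8]],[-0.1,[0,0,0],[0,0,-8]],[-0.1,[0,0,0],[0,0,-8]],[-0.1,[0,0,0],[0,0,-8]],[-0.1,[0,0,0],[0,0,-8]],[-0.1,[0,0,0],[0,0,-8]],[-0.1,[0,0,0],[0,0,-8]],[-0.1,[0,0,0],[0,0,-8]],[-0.1,[0,0,0],[0,0,-8]],[-0.1,[0,0,0],[0,0,-8]],[-0.1,[0,0,0],[0,0,-8]],[-0.1,[0,0,0],[0,0,-8]],[-0.1,[0,0,0],[0,0,-8]],[-0.1,[0,0,0],[0,0,-8]],[-0.1,[0,0,0],[0,0,-8]]]'

```text
time_s: 11.95
position: [0.3909, 0.1815, 0.2803]
eef_rot: [[0.232, 0.971, 0.054], [0.973, -0.231, -0.022], [-0.009, 0.058, -0.998]]
ft_force: [-0.6, 0.0, -0.1]
opening: 0.45
gripper_force: 0.0
```

Request:
servo_tool --rows '[[-0.1,[0,0,0],[0,0,-8]],[-0.1,[0,0,0],[0,0,-8]],[-0.1,[0,0,0],[0,0,-8]],[-0.1,[0,0,0],[0,0,-8]],[-0.1,[0,0,0],[0,0,-8]],[-0.1,[0,0,0],[0,0,-8]],[-0.1,[0,0,0],[0,0,-8]],[-0.1,[0,0,0],[0,0,-8]],[-0.1,[0,0,0],[0,0,-8]],[-0.1,[0,0,0],[0,0,-8]],[-0.1,[0,0,0],[0,0,-8]],[-0.1,[0,0,0],[0,0,0]]]'

```text
time_s: 13.15
position: [0.391, 0.1816, 0.2801]
eef_rot: [[-0.962, 0.269, 0.053], [0.268, 0.963, -0.022], [-0.057, -0.007, -0.998]]
ft_force: [-0.2, -1.0, 0.3]
opening: 0.451
gripper_force: 0.0
```

```bash
sed -i 's/R=Rt(a);z/R=Rt(a,-1);z/' g.py; python3 g.py 10
```

```text
13.15 [-0.0362  0.5237 -0.8262  1.936   0.5653  0.8921  0.139 ] [0.391  0.1816 0.2801]
needle pre (array([-4.9816, -0.6774,  7.696 ]), array([-0.8039, -6.7163, -3.4513])) grip [-5.6804 -0.5723 13.6542]
knife pre (array([-4.5864,  7.8277,  7.6139]), array([-0.8039, -6.7163, -3.4513])) grip [-5.2851  7.9328 13.5722]
```

Request:
servo_tool --rows '[[-0.1,[-1.5,-0.2,1.9],[0,0,0]],[-0.1,[-1.5,-0.2,1.9],[0,0,0]],[-0.1,[-1.5,-0.2,1.9],[0,0,0]],[-0.1,[-0.5,-0.1,2.0],[0,0,0]],[-0.1,[0,0,0],[-0.8,-6.7,-3.5]],[-0.1,[0,0,0],[0,0,0]],[-0.1,[0,0,0],[0,0,0]]]'

```text
time_s: 13.85
position: [0.4411, 0.1603, 0.2068]
eef_rot: [[-0.962, 0.213, 0.169], [0.21, 0.977, -0.036], [-0.173, 0.001, -0.985]]
ft_force: [-0.1, 0.3, -0.1]
opening: 0.453
gripper_force: 0.0
```

```bash
python3 g.py 10; python3 - <<'E'
from h import *
im=cams.get_image("wrist");np.save("pics/w5.npy",im);cv2.imwrite("pics/w5.png",cv2.resize(im[90:310,140:400,::-1],None,fx=2.3,fy=2.3,interpolation=cv2.INTER_CUBIC))
from g import *
print(proj("wrist",N),proj("wrist",N+.028*u),telemetry.sense()['eef_rot'])
E
```

```text
13.85 [-0.1138  0.6295 -0.6334  2.0427  0.8908  0.6426 -0.0215] [0.4411 0.1603 0.2068]
needle pre (array([-0.0013, -0.0255,  0.0678]), array([ 0.0093, -0.0394, -0.2529])) grip [-0.0054 -0.0264  6.0678]
knife pre (array([-0.0853,  8.4888,  0.0906]), array([ 0.0093, -0.0394, -0.2529])) grip [-0.0894  8.4878  6.0906]
[254.0865 213.84  ] [254.0149 206.5994] [[-0.9622  0.2137  0.169 ]
 [ 0.2107  0.9769 -0.0356]
 [-0.1727  0.0013 -0.985 ]]
```

View pics/w5.png

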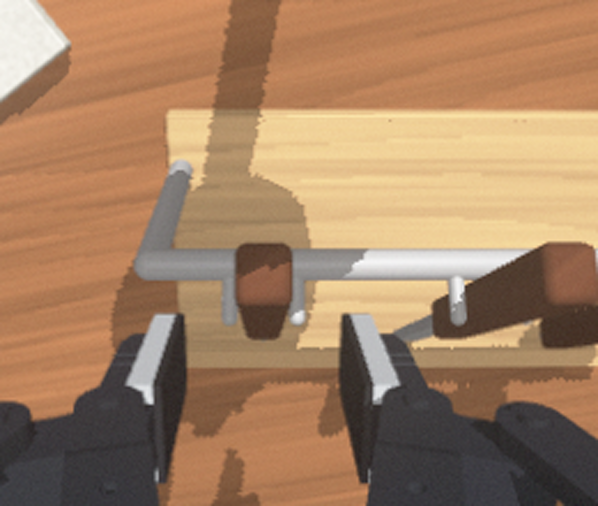

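The crop shows the handle end centred at (264,273), about 2 px from the prediction, and both pads clear of it. The pins are at (228,300) and (298,300). I can descend.

Request:
servo_tool --rows '[[-0.1,[0,0,1.4],[0,0,0]],[-0.1,[0,0,1.4],[0,0,0]],[-0.1,[0,0,1.4],[0,0,0]],[-0.1,[0,0,1.4],[0,0,0]],[-0.1,[0,0,0],[0,0,0]],[-1,[0,0,0],[0,0,0]],[-1,[0,0,0],[0,0,0]],[-1,[0,0,0],[0,0,0]],[-1,[0,0,0],[0,0,0]],[-1,[0,0,0],[0,0,0]],[-1,[0,0,0],[0,0,0]]]' --newtons 50

```text
time_s: 15.0
position: [0.4512, 0.1581, 0.1517]
eef_rot: [[-0.963, 0.211, 0.17], [0.208, 0.977, -0.035], [-0.174, 0.002, -0.985]]
ft_force: [1.1, -0.7, 6.5]
opening: 0.181
gripper_force: 50.4
```

```bash
cat > cupm.py <<'E'
from h import *
from g import *
import sys
# where is the needle now? grip point offset; given tool pose, grasp a deg from vertical
a=float(sys.argv[1]);zf=float(sys.argv[2])  # tilt at grip, foot height wanted
L=float(sys.argv[4]) if len(sys.argv)>4 else .182
s=telemetry.sense();E=s['eef_rot']
# tool axis in tool frame: u seen in grasp orientation
ut=Rt(a,-1).T@u
d=E@ut;grip=s['position']-.005*E[:,2];foot=grip-L*d
print(s['time_s'],s['joint_positions'],"axis",d,"foot",foot,"end",grip+.028*d)
yz=float(sys.argv[3]);Ru=cv2.Rodrigues(ez*np.radians(yz))[0]@Rt(a-40.1,-1)
g=np.array([.443,-.057,zf+L])
print("to cup: shift",shift(g+.005*Ru[:,2],Ru),"world d",g+.005*Ru[:,2]-s['position'])
E
python3 cupm.py 10 .13 -20
```

```text
15.0 [-0.1784  0.7272 -0.5104  2.0838  1.082   0.5151 -0.1863] axis [-0.6299  0.1346  0.7649] foot [0.565  0.1337 0.0174] end [0.4327 0.162  0.1781]
to cup: shift (array([ -6.1588, -21.082 , -14.7879]), array([-3.4411, 39.6651, 19.992 ])) world d [-0.0103 -0.2137  0.156 ]
```

Request:
servo_tool --rows '[[-1,[0.5,0,-0.9],[0,0,0]],[-1,[0.8,0,-1.3],[0,0,0]],[-1,[0.8,0,-1.3],[0,0,0]],[-1,[-0.3,0,-2.5],[0,0,0]],[-1,[-0.5,0,-3],[0,0,0]],[-1,[-0.5,0,-3],[0,0,0]],[-1,[-0.5,0,-3],[0,0,0]],[-1,[0,0,0],[0,8,0]],[-1,[0,0,0],[0,8,0]],[-1,[0,0,0],[0,8,0]],[-1,[0,0,0],[0,8,0]],[-1,[0,0,0],[0,8,0]],[-1,[0,0,0],[0,0,0]]]'

```text
time_s: 16.3
position: [0.4235, 0.163, 0.2966]
eef_rot: [[-0.841, 0.214, -0.497], [0.184, 0.977, 0.109], [0.508, 0.001, -0.861]]
ft_force: [-0.2, -0.2, -0.4]
opening: 0.177
gripper_force: 49.9
```

```bash
python3 cupm.py 10 .125 0 .187;python3 cupm.py 10 .125 -20 .187; python3 - <<'E'
from h import *
im=cams.get_image("scene");cv2.imwrite("pics/s6.png",im[:,:,::-1])
E
```

```text
16.3 [ 0.1275  0.8321 -0.9073  1.4157  0.2071  1.5031  0.6041] axis [ 0.0076 -0.0022  1.    ] foot [0.4246 0.1628 0.1139] end [0.4262 0.1624 0.3289]
to cup: shift (array([ -4.9048, -21.0729,  -4.1937]), array([ 0.1668, -0.4568, -0.2226])) world d [ 0.0171 -0.2194  0.0111]
16.3 [ 0.1275  0.8321 -0.9073  1.4157  0.2071  1.5031  0.6041] axis [ 0.0076 -0.0022  1.    ] foot [0.4246 0.1628 0.1139] end [0.4262 0.1624 0.3289]
to cup: shift (array([ -4.9175, -20.9871,  -4.2011]), array([-9.9326, -0.4578, 17.0402])) world d [ 0.0174 -0.2186  0.0111]
```

View pics/s6.png

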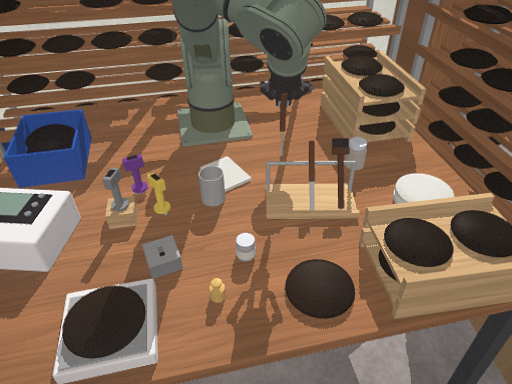

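The scene picture shows the needle held upright, with the knife and brush still on the rest and the cup standing at (211,185). I move it over the cup's robot side, leaning slightly.

Request:
servo_tool --rows '[[-1,[1.0,0,-2],[0,0,0]],[-1,[-0.3,-2.3,-0.3],[0,0,0]],[-1,[-0.3,-2.6,-0.3],[0,0,0]],[-1,[-0.3,-2.6,-0.3],[0,0,0]],[-1,[-0.3,-2.6,-0.3],[0,0,0]],[-1,[-0.3,-2.6,-0.3],[0,0,0]],[-1,[-0.3,-2.6,-0.3],[0,0,0]],[-1,[-0.3,-2.6,-0.3],[0,0,0]],[-1,[-0.2,-2.3,-0.3],[0,0,0]],[-1,[0,-0.9,0],[0,-6,0]],[-1,[0,0,0],[0,0,0]]]'

```text
time_s: 17.45
position: [0.4099, -0.0498, 0.3313]
eef_rot: [[-0.896, 0.21, -0.392], [0.193, 0.978, 0.084], [0.401, -0.0, -0.916]]
ft_force: [0.1, 0.7, -0.5]
opening: 0.176
gripper_force: 49.8
```

```bash
cat > foot.py <<'E'
from h import *
from g import *
import sys
a,L=float(sys.argv[1]),float(sys.argv[2]);T=np.array(eval(sys.argv[3]))
s=telemetry.sense();E=s['eef_rot'];d=E@Rt(a,-1).T@u;grip=s['position']-.005*E[:,2];foot=grip-L*d
print(s['joint_positions'],"axis",d,"foot",foot,"axis at rim",foot+d*.1)
w=T-foot;print("horiz shift",E.T@np.r_[w[:2],0]*100,"vert",E.T@[0,0,w[2]]*100,"up1cm",E.T@[0,0,1])
E
python3 foot.py 10 .187 "[.433,-.055,.012]"
python3 - <<'E'
from h import *
for n in("top","scene"):
    im=cams.get_image(n);np.save(f"pics/{n}7.npy",im)
t,s=np.load("pics/top7.npy"),np.load("pics/scene7.npy")
a=cv2.resize(t[150:300,230:380],(400,400));b=cv2.resize(s[100:230,150:280],(400,400))
cv2.imwrite("pics/c7.png",np.hstack([a,b])[:,:,::-1])
E
```

```text
[ 0.5523  0.6983 -0.9464  1.5264  0.3273  1.5463  0.9206] axis [-0.1102  0.0238  0.9936] foot [ 0.4325 -0.0547  0.15  ] axis at rim [ 0.4215 -0.0523  0.2494]
horiz shift [-0.0506 -0.0219 -0.0221] vert [-5.5337  0.0016 12.6461] up1cm [ 0.4009 -0.0001 -0.9161]
```

View pics/c7.png

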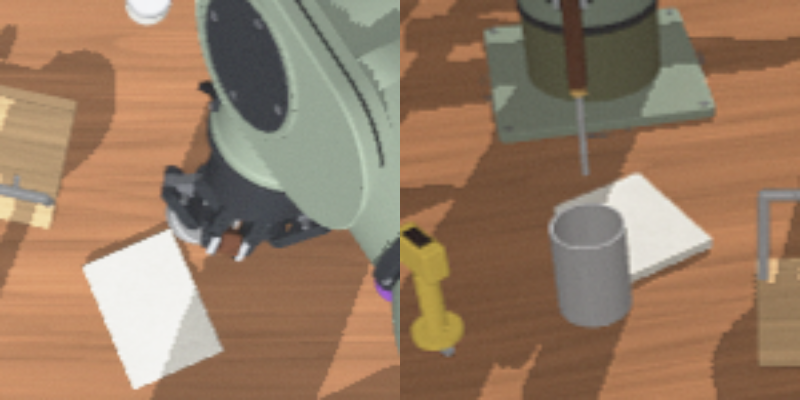

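The crop shows the needle tip at (584,172), above the cup, whose rim is centred at about (591,227).

```bash
python3 - <<'E'
from h import *
print(proj("scene",(.4325,-.0547,.15)),"cup",plane("scene",(212.1,174),.1), proj("scene",(.443,-.057,.1)))
print("foot seen at z .15",plane("scene",(209.8,155.9),.15))
E
```

```text
[209.6543 156.7914] cup [ 0.4503 -0.0539  0.1   ] [210.7524 172.6553]
foot seen at z .15 [ 0.4282 -0.0537  0.15  ]
```

Request:
servo_tool --rows '[[-1,[-0.55,0,-0.25],[0,0,0]],[-1,[-0.6,0,1.37],[0,0,0]],[-1,[-0.6,0,1.37],[0,0,0]],[-1,[-0.6,0,1.37],[0,0,0]],[-1,[-0.6,0,1.37],[0,0,0]],[-1,[-0.6,0,1.37],[0,0,0]],[-1,[-0.6,0,1.37],[0,0,0]],[-1,[-0.6,0,1.37],[0,0,0]],[-1,[-0.6,0,1.37],[0,0,0]],[-1,[-0.4,0,0.9],[0,0,0]],[-1,[0,0,0],[0,0,0]]]'

```text
time_s: 18.65
position: [0.4158, -0.05, 0.1995]
eef_rot: [[-0.892, 0.21, -0.4], [0.191, 0.978, 0.087], [0.409, 0.001, -0.912]]
ft_force: [0.3, 0.4, -0.7]
opening: 0.179
gripper_force: 49.9
```

```bash
python3 foot.py 10 .187 "[.4385,-.056,.012]"
```

```text
[ 0.5154  0.8775 -0.8766  1.6938  0.4619  1.2631  0.843 ] axis [-0.1014  0.0204  0.9946] foot [ 0.4368 -0.0543  0.018 ] axis at rim [ 0.4266 -0.0522  0.1175]
horiz shift [-0.187  -0.1344 -0.0841] vert [-0.2476 -0.0008  0.5518] up1cm [ 0.4094  0.0014 -0.9123]
```

Lower the last 8 mm, release with a moderate opening, then retreat along the tool's −z.

Request:
servo_tool --rows '[[-1,[-0.15,0,0.4],[0,0,0]],[-1,[-0.15,0,0.35],[0,0,0]],[-0.2,[0,0,0],[0,0,0]],[-0.2,[0,0,0],[0,0,0]],[-0.2,[0,0,0],[0,0,0]],[-0.2,[0,0,-1.5],[0,0,0]],[-0.2,[0,0,-2.5],[0,0,0]],[-0.2,[0,0,-3],[0,0,0]],[-0.2,[0,0,-3],[0,0,0]],[-0.2,[0,0,-3],[0,0,0]],[-0.2,[0,0,0],[0,0,0]]]'

```text
time_s: 19.75
position: [0.4686, -0.0613, 0.3136]
eef_rot: [[-0.894, 0.211, -0.394], [0.192, 0.977, 0.088], [0.404, 0.003, -0.915]]
ft_force: [0.3, 1.2, -1.5]
opening: 0.4
gripper_force: 0.0
```

```bash
python3 g.py 10; python3 - <<'E'
from h import *
for n in("wrist","scene"):
    im=cams.get_image(n);np.save(f"pics/{n}8.npy",im)
t,s=np.load("pics/wrist8.npy"),np.load("pics/scene8.npy")
a=cv2.resize(t,(440,330));b=cv2.resize(s[100:230,150:280],(330,330))
cv2.imwrite("pics/c8.png",np.hstack([a,b])[:,:,::-1])
E
```

```text
19.75 [ 0.4881  0.8037 -0.9009  1.3336  0.381   1.6333  0.9594] [ 0.4686 -0.0613  0.3136]
needle pre (array([ 2.3759, 21.0183, 12.8562]), array([  0.1718, -33.8202,  -0.1271])) grip [-0.9636 21.0051 17.8409]
knife pre (array([ 2.2734, 29.5323, 12.8358]), array([  0.1718, -33.8202,  -0.1271])) grip [-1.0661 29.5192 17.8205]
```

View pics/c8.png

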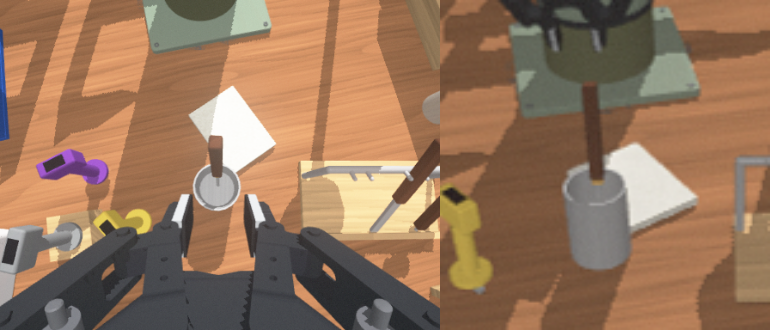

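The left panel, from the wrist, and the right panel, from the scene camera, show the needle standing in the upright cup, leaning to the robot's side. The knife is next.

Request:
servo_tool --rows '[[-0.1,[0.6,2.0,0.2],[0,0,0]],[-0.1,[0.6,2.7,0.3],[0,0,0]],[-0.1,[0.6,2.7,0.3],[0,0,0]],[-0.1,[0.6,2.7,0.3],[0,0,0]],[-0.1,[0.6,2.7,0.3],[0,0,0]],[-0.1,[0.6,2.7,0.3],[0,0,0]],[-0.1,[0.6,2.7,0.3],[0,0,0]],[-0.1,[0.6,2.7,0.3],[0,0,0]],[-0.1,[0.6,2.7,0.3],[0,0,0]],[-0.1,[0.6,2.7,0.3],[0,0,0]],[-0.1,[0.6,2.7,0.3],[0,0,0]],[-0.1,[0,0.5,0],[0,-8,0]],[-0.1,[0,0,0],[0,-8,0]],[-0.1,[0,0,0],[0,-8,0]],[-0.1,[0,0,0],[0,-8,0]],[-0.1,[0,0,0],[0,-1.8,0]],[-0.1,[0,0,0],[0,0,0]]]'

```text
time_s: 21.55
position: [0.4568, 0.2423, 0.3092]
eef_rot: [[-0.964, 0.209, 0.166], [0.206, 0.978, -0.035], [-0.17, 0.001, -0.985]]
ft_force: [0.2, 0.2, 0.5]
opening: 0.449
gripper_force: 0.0
```

```bash
python3 g.py 10
```

```text
21.55 [-0.1958  0.5635 -0.7438  1.7045  0.6263  1.0056  0.1748] [0.4568 0.2423 0.3092]
needle pre (array([ 1.562 , -8.3862, 10.1786]), array([ 0.0372, -0.2108, -0.0021])) grip [ 1.5399 -8.3901 16.1786]
knife pre (array([ 1.4406,  0.1276, 10.2052]), array([ 0.0372, -0.2108, -0.0021])) grip [ 1.4185  0.1237 16.2051]
```

Request:
servo_tool --rows '[[-0.1,[0.4,0,2.5],[0,0,0]],[-0.1,[0.4,0,2.5],[0,0,0]],[-0.1,[0.4,0.1,2.5],[0,0,0]],[-0.1,[0.2,0,2.5],[0,0,0]],[-0.1,[0,0,0],[0,0,0]],[-0.1,[0,0,0],[0,0,0]]]'

```text
time_s: 22.15
position: [0.4612, 0.2426, 0.2084]
eef_rot: [[-0.963, 0.211, 0.164], [0.209, 0.977, -0.035], [-0.168, 0.001, -0.986]]
ft_force: [0.7, 0.2, 0.4]
opening: 0.448
gripper_force: 0.0
```

```bash
python3 g.py 10|grep knife; python3 - <<'E'
from h import *
from g import *
im=cams.get_image("wrist");np.save("pics/w9.npy",im)
print("pred end",proj("wrist",K+.028*u),"bar side/lower handle",proj("wrist",K-.06*u))
w5=np.load("pics/w5.npy")
for nm,i in(("w5",w5),("w9",im)):
    f=i.astype(int);m=((f[...,0]>f[...,2]*1.5)&(f[...,0]<150)&(f[...,0]>60)&(f[...,0]>f[...,1]*1.6)).astype(np.uint8)
    m[:190]=0;m[245:]=0;m[:,:235]=0;m[:,280 if 1 else 0:]=0
    n,l,st,c=cv2.connectedComponentsWithStats(cv2.morphologyEx(m,cv2.MORPH_OPEN,np.ones((3,3))));print(nm,[(st[k],c[k]) for k in range(1,n) if st[k,4]>60])
print(im[208,235:280:3].tolist())
E
```

```text
knife pre (array([0.1489, 0.0185, 0.1988]), array([ 0.0311, -0.3302, -0.1538])) grip [0.1143 0.0153 6.1987]
pred end [254.3603 203.7273] bar side/lower handle [254.2496 222.4794]
w5 []
w9 []
[[150, 146, 141], [204, 202, 202], [226, 225, 225], [128, 87, 66], [147, 98, 73], [145, 98, 73], [148, 101, 76], [148, 100, 76], [148, 101, 75], [147, 97, 74], [132, 90, 67], [210, 207, 205], [194, 193, 191], [155, 150, 146], [156, 150, 147]]
```

Request:
servo_tool --rows '[[-0.1,[0.1,0,1.4],[0,0,0]],[-0.1,[0,0,1.5],[0,0,0]],[-0.1,[0,0,1.5],[0,0,0]],[-0.1,[0,0,1.4],[0,0,0]],[-0.1,[0,0,0],[0,0,0]],[-1,[0,0,0],[0,0,0]],[-1,[0,0,0],[0,0,0]],[-1,[0,0,0],[0,0,0]],[-1,[0,0,0],[0,0,0]],[-1,[0,0,0],[0,0,0]]]' --newtons 50

```text
time_s: 23.2
position: [0.4702, 0.2412, 0.1518]
eef_rot: [[-0.963, 0.211, 0.167], [0.208, 0.978, -0.034], [-0.171, 0.002, -0.985]]
ft_force: [-0.7, -0.1, 8.2]
opening: 0.179
gripper_force: 50.6
```

Request:
servo_tool --rows '[[-1,[0.5,0,-0.9],[0,0,0]],[-1,[0.8,0,-1.3],[0,0,0]],[-1,[0.8,0,-1.3],[0,0,0]],[-1,[-0.3,0,-2.5],[0,0,0]],[-1,[-0.5,0,-3],[0,0,0]],[-1,[-0.5,0,-3],[0,0,0]],[-1,[-0.5,0,-3],[0,0,0]],[-1,[-0.5,0,-3],[0,0,0]],[-1,[0,0,0],[0,8,0]],[-1,[0,0,0],[0,8,0]],[-1,[0,0,0],[0,8,0]],[-1,[0,0,0],[0,8,0]],[-1,[0,0,0],[0,8,0]],[-1,[0,0,0],[0,0,0]]]'

```text
time_s: 24.6
position: [0.443, 0.2455, 0.3267]
eef_rot: [[-0.84, 0.214, -0.499], [0.184, 0.977, 0.109], [0.511, -0.0, -0.86]]
ft_force: [0.7, -0.9, -1.5]
opening: 0.177
gripper_force: 49.6
```

```bash
python3 foot.py 10 .187 "[.460,-.059,.16]"; python3 - <<'E'
from h import *
im=cams.get_image("scene");np.save("pics/s9.npy",im)
E
```

```text
[-0.0507  0.8611 -0.8792  1.1868  0.1702  1.6292  0.5226] axis [ 0.0107 -0.0023  0.9999] foot [0.4435 0.2454 0.144 ] axis at rim [0.4445 0.2451 0.244 ]
horiz shift [ -6.981  -29.3807  -4.1491] vert [ 0.8169 -0.0001 -1.3739] up1cm [ 0.5111 -0.     -0.8595]
```

Request:
servo_tool --rows '[[-1,[-0.3,-1.8,-0.4],[0,0,0]],[-1,[-0.6,-2.8,-0.5],[0,0,0]],[-1,[-0.6,-2.8,-0.5],[0,0,0]],[-1,[-0.6,-2.8,-0.5],[0,0,0]],[-1,[-0.6,-2.8,-0.5],[0,0,0]],[-1,[-0.6,-2.8,-0.5],[0,0,0]],[-1,[-0.6,-2.8,-0.5],[0,0,0]],[-1,[-0.6,-2.8,-0.5],[0,0,0]],[-1,[-0.6,-2.8,-0.5],[0,0,0]],[-1,[-0.6,-2.8,-0.5],[0,0,0]],[-1,[-0.3,-2.3,-0.5],[0,4,0]],[-1,[0,0,0],[0,0,0]],[-1,[0,0,0],[0,0,0]]]'

```text
time_s: 25.95
position: [0.4572, -0.0558, 0.3451]
eef_rot: [[-0.81, 0.21, -0.548], [0.173, 0.978, 0.119], [0.561, 0.002, -0.828]]
ft_force: [0.1, 0.1, -0.7]
opening: 0.176
gripper_force: 49.6
```

```bash
python3 foot.py 10 .187 "[.457,-.058,.02]"; python3 - <<'E'
from h import *
im=cams.get_image("scene");np.save("pics/s10.npy",im)
s=telemetry.sense();E=s['eef_rot']
from g import *
d=E@Rt(10,-1).T@u;f=s['position']-.005*E[:,2]-.187*d
p=proj("scene",f);print("pred foot",p,"blade top",proj("scene",f+.09*d))
r,c=int(p[1]),int(p[0])
for rr in range(r-16,r+9,2): print(rr,im[rr,c-9:c+10].mean(1).astype(int).tolist())
E
```

```text
[ 0.4419  0.8495 -0.8798  1.1784  0.3001  1.8783  0.9701] axis [ 0.0682 -0.0163  0.9975] foot [ 0.4472 -0.0534  0.1627] axis at rim [ 0.454  -0.055   0.2625]
horiz shift [-0.8741 -0.2449 -0.5928] vert [-8.0065 -0.0225 11.8142] up1cm [ 0.561   0.0016 -0.8278]
pred foot [210.5103 155.972 ] blade top [207.4775 130.2448]
139 [98, 97, 96, 100, 102, 117, 126, 126, 124, 124, 102, 77, 103, 101, 99, 101, 101, 107, 105]
141 [102, 105, 106, 109, 104, 105, 128, 125, 126, 125, 104, 74, 105, 106, 102, 103, 104, 103, 101]
143 [102, 99, 101, 103, 92, 98, 128, 128, 125, 125, 115, 75, 77, 81, 77, 78, 81, 84, 84]
145 [85, 83, 83, 85, 87, 92, 113, 126, 125, 127, 116, 80, 83, 91, 91, 89, 91, 90, 91]
147 [88, 90, 89, 89, 85, 92, 110, 128, 128, 126, 118, 94, 79, 91, 92, 92, 89, 90, 91]
149 [92, 88, 88, 85, 86, 84, 103, 129, 126, 128, 124, 106, 72, 89, 86, 86, 85, 82, 86]
151 [84, 84, 83, 82, 86, 76, 91, 129, 128, 128, 125, 114, 75, 87, 87, 86, 87, 88, 89]
153 [87, 88, 89, 86, 88, 80, 85, 116, 128, 129, 128, 116, 82, 85, 86, 87, 87, 93, 87]
155 [85, 88, 88, 90, 89, 87, 88, 106, 130, 126, 126, 121, 96, 84, 87, 90, 89, 89, 91]
157 [88, 87, 90, 88, 90, 91, 77, 59, 57, 61, 58, 55, 62, 85, 89, 86, 89, 87, 83]
159 [86, 86, 87, 84, 85, 86, 80, 60, 62, 60, 62, 57, 61, 76, 83, 83, 98, 138, 189]
161 [83, 87, 86, 85, 83, 83, 78, 64, 63, 61, 60, 58, 64, 113, 162, 163, 198, 231, 228]
163 [88, 84, 83, 85, 87, 86, 88, 79, 58, 66, 63, 60, 63, 113, 161, 189, 231, 229, 228]
```

Request:
servo_tool --rows '[[-1,[-0.9,-0.3,-0.6],[0,0,0]],[-1,[-0.84,0,1.24],[0,0,0]],[-1,[-0.84,0,1.24],[0,0,0]],[-1,[-0.84,0,1.24],[0,0,0]],[-1,[-0.84,0,1.24],[0,0,0]],[-1,[-0.84,0,1.24],[0,0,0]],[-1,[-0.84,0,1.24],[0,0,0]],[-1,[-0.84,0,1.24],[0,0,0]],[-1,[-0.84,0,1.24],[0,0,0]],[-1,[-0.6,0,0.9],[0,0,0]],[-1,[0,0,0],[0,0,0]]]'

```text
time_s: 27.1
position: [0.4667, -0.0612, 0.2131]
eef_rot: [[-0.808, 0.21, -0.551], [0.173, 0.978, 0.119], [0.563, 0.001, -0.826]]
ft_force: [0.1, -1.1, -0.8]
opening: 0.177
gripper_force: 49.7
```

```bash
python3 foot.py 10 .187 "[.457,-.058,.010]"
```

```text
[ 0.4483  1.0081 -0.8452  1.3247  0.4023  1.6246  0.9559] axis [ 0.0712 -0.0166  0.9973] foot [ 0.4561 -0.0587  0.0308] axis at rim [ 0.4632 -0.0603  0.1305]
horiz shift [-0.0616  0.0831 -0.0419] vert [-1.1701 -0.0026  1.7154] up1cm [ 0.5635  0.0013 -0.8261]
```

Request:
servo_tool --rows '[[-1,[-0.6,0,0.9],[0,0,0]],[-1,[-0.4,0,0.6],[0,0,0]],[-1,[0,0,0],[0,0,0]],[-0.2,[0,0,0],[0,0,0]],[-0.2,[0,0,0],[0,0,0]],[-0.2,[0,0,0],[0,0,0]],[-0.2,[0,0,-1.5],[0,0,0]],[-0.2,[0,0,-2.5],[0,0,0]],[-0.2,[0,0,-3],[0,0,0]],[-0.2,[0,0,-3],[0,0,0]],[-0.2,[0,0,-3],[0,0,0]],[-0.2,[0,0,0],[0,0,0]]]'

```text
time_s: 28.3
position: [0.5412, -0.0758, 0.3048]
eef_rot: [[-0.813, 0.213, -0.541], [0.174, 0.977, 0.122], [0.555, 0.005, -0.832]]
ft_force: [-1.0, -0.6, 0.4]
opening: 0.4
gripper_force: 0.0
```

```bash
python3 - <<'E'
from h import *
s=telemetry.sense();print(s['joint_positions'],s['position'])
im=cams.get_image("scene").astype(int);np.save("pics/s11.npy",im)
m=((im[...,0]>im[...,2]*1.6)&(im[...,0]<95)&(im[...,0]>35)).astype(np.uint8)
m[:80]=0;m[190:]=0;m[:,:190]=0;m[:,245:]=0
n,l,st,c=cv2.connectedComponentsWithStats(m);print([(st[k],c[k]) for k in range(1,n) if st[k,4]>40])
for rr in range(124,184,5): print(rr,[('#' if m[rr,c] else '.') for c in range(195,240)].__str__().replace("', '",""))
w=cams.get_image("wrist");np.save("pics/w11.npy",w)
# cup rim in scene: compare with s10
a=np.load("pics/s10.npy").astype(int);d=np.abs(im-a).sum(2);print("diff rows cup body",d[185:205,200:224].mean(), d[185:205,196:228].max())
E
```

```text
[ 0.3311  1.0163 -0.774   0.817   0.3804  2.02    1.1031] [ 0.5412 -0.0758  0.3048]
[(array([204, 134,  10,  46, 284], dtype=int32), array([209.2782, 157.912 ]))]
124 ['.............................................']
129 ['.............................................']
134 ['...........#.................................']
139 ['............#####............................']
144 ['............#####............................']
149 ['..............####...........................']
154 ['.........##########..........................']
159 ['..........#########..........................']
164 ['...........########..........................']
169 ['............#######..........................']
174 ['.............#####...........................']
179 ['..............####...........................']
diff rows cup body 5.229166666666667 20
```

```bash
python3 - <<'E'
import h
from h import *
p=cams.camera_params("wrist");T=np.array(p['tool_from_camera'])
pos=np.array([.4565,-.2457,.3657]);E=np.array([[.9719,.2355,.0018],[.2355,-.9719,.0016],[.0021,-.0011,-1]])
oc=h.cam
h.cam=lambda n:(p,pos+E@T[:3,3],E@T[:3,:3]) if n=="wrist" else oc(n)
im=np.load("pics/w1.npy");g=im.mean(2);m=(g<50).astype(np.uint8);m[:140]=0;m[210:]=0;m[:,:285]=0;m[:,350:]=0
n,l,st,c=cv2.connectedComponentsWithStats(m);i=1+st[1:,4].argmax();print(st[i],c[i])
pts=np.argwhere(l==i)[:,::-1];W=np.array([plane("wrist",q,.168)[:2] for q in pts]);r=cv2.minAreaRect((W*1000).astype(np.float32));print("display",r,W.mean(0))
# light grey bar: top face + side
f=im.astype(int);sat=f.max(2)-f.min(2);m2=((sat<18)&(g>60)).astype(np.uint8)|(l==i).astype(np.uint8);m2[:140]=0;m2[205:]=0;m2[:,:285]=0;m2[:,350:]=0
n,l2,st,c=cv2.connectedComponentsWithStats(m2);k=l2[int(179),int(320)];print(st[k],c[k])
sub=g[145:205,285:345].astype(int)
for rr in range(146,204,3):print(rr,' '.join('%3d%s'%(g[rr,cc],'*' if sat[rr,cc]<18 else ' ') for cc in range(288,346,3)))
# top camera
t=np.load("pics/top0.npy")
print("slot top cam")
tg=t.mean(2);m=(tg<60).astype(np.uint8);m[:140]=0;m[170:]=0;m[:,:345]=0;m[:,370:]=0
n,l,st,c=cv2.connectedComponentsWithStats(m);i=1+st[1:,4].argmax();print(st[i],c[i])
pts=np.argwhere(l==i)[:,::-1];W=np.array([plane("top",q,.05)[:2] for q in pts]);print(cv2.minAreaRect((W*1000).astype(np.float32)),W.mean(0))
E
```

```text
[321 172  10   8  17] [325.     175.2353]
display ((476.46380615234375, -330.5104064941406), (5.280378818511963, 13.037480354309082), 54.55717468261719) [ 0.4752 -0.3312]
[     0      0    512    384 195304] [255.1346 191.6507]
146 172  175  175  177  129  129  131  130  126  125  125  123  162  179  179   94   96  132  129  130 
149 168  168  175  113  122* 155* 124* 112* 127  133  131  129  176  176  178   98  131  128  131  132 
152 184  180  117* 154* 152* 154* 111* 110* 111* 129  130  158  187  187  169   93  124  128  131  131 
155 194  124  154* 155* 154* 110* 107* 109* 112* 112*  91*  88*  91* 158  103  125  132  131  128  124 
158 176  152* 155* 152* 134*  89*  90* 101* 110*  94*  90*  89* 129* 141* 102* 130  124  123  126  125 
161 128  156* 155* 157*  93*  92*  90*  92*  92*  86*  87* 111* 147* 158* 151* 110* 125  133  134  129 
164 118  155* 154* 145* 103*  94*  88*  93*  86*  88* 103* 145* 158* 153* 155* 155* 125* 120  125  131 
167 126  110* 111* 109* 125* 102*  90*  89*  87*  88* 138*  93*  50* 153* 153* 153* 153* 109  127  125 
170 123  116  111* 110* 108* 117*  90*  
[... 677 characters left out ...]
 124  125 
191 125  124  120  117  141* 157* 155* 154* 153* 157* 141* 133  134  136  137  134  133  131  130  128 
194 130  122  120  124  123  126  161* 154* 155* 150* 124  135  138  139  136  135  136  136  139  138 
197 133  137  135  133  128  122  125  159* 155* 135  125  122  120  121  126  130  140  135  134  136 
200 141  135  131  133  135  134  137  132  128  126  124  125  125  128  128  129  125  128  128  130 
203 140  134  135  141  140  134  131  130  133  135  138  133  129  128  130  134  129  130  129  130 
slot top cam
[355 149   5  11  25] [356.76 154.12]
((667.64599609375, -218.3970489501953), (32.60691833496094, 5.9046502113342285), 11.599608421325684) [ 0.6674 -0.2184]
```

Request:
servo_tool --rows '[[0.3,[0,0,0],[0,-7,0]],[0.3,[0,0,0],[0,-7,0]],[0.3,[0,0,0],[0,-7,0]],[0.3,[0,0,0],[0,-7,0]],[0.3,[0,0,0],[0,-5,0]],[0.3,[0,0,0],[0,0,0]]]'

```text
time_s: 29.0
position: [0.5363, -0.0772, 0.304]
eef_rot: [[-0.977, 0.21, -0.02], [0.21, 0.978, 0.004], [0.02, -0.0, -1.0]]
ft_force: [-0.4, 0.1, 0.0]
opening: 0.648
gripper_force: 0.0
```

```bash
cat > bar.py <<'E'
from h import *
import h,sys
def quad(im,P,z,box=45,lo=128,dk=62,name="wrist"):
    c=proj(name,P).astype(int);f=im.astype(int);g=f.mean(2);sat=f.max(2)-f.min(2)
    m=((sat<20)&((g>lo)|(g<dk))).astype(np.uint8);M=np.zeros_like(m);M[max(c[1]-box,0):c[1]+box,max(c[0]-box,0):c[0]+box]=1;m*=M
    m=cv2.morphologyEx(m,cv2.MORPH_OPEN,np.ones((3,3)));n,l,st,cc=cv2.connectedComponentsWithStats(m)
    ids=[i for i in range(1,n) if st[i,4]>60];i=min(ids,key=lambda i:np.abs(np.argwhere(l==i)[:,::-1]-c).sum(1).min()*10-st[i,4]*.01)
    pts=np.argwhere(l==i)[:,::-1];W=np.array([plane(name,q,z)[:2] for q in pts])
    print("pred px",c,"comp",st[i],"rect mm",cv2.minAreaRect((W*1000).astype(np.float32)));return l==i
E
python3 - <<'E'
from bar import *
from sim import fk
p=cams.camera_params("wrist");T=np.array(p['tool_from_camera'])
s=telemetry.sense();print(s['joint_positions'])
pos=np.array([.4565,-.2457,.3657]);E=np.array([[.9719,.2355,.0018],[.2355,-.9719,.0016],[.0021,-.0011,-1]])
oc=h.cam
h.cam=lambda n:(p,pos+E@T[:3,3],E@T[:3,:3]) if n=="wrist" else oc(n)
P=plane("wrist",(319,178),.168);quad(np.load("pics/w1.npy"),P,.168,28)
a,b,c,d=[plane("wrist",q,.168) for q in((326,157),(338,167),(312,199),(299,190))]
print("corners",(a+b+c+d)/4,"dir",np.degrees(np.arctan2(*(a+b-c-d)[[1,0]])),np.linalg.norm(a-d),np.linalg.norm(a-b))
E
```

```text
[ 0.5001  0.7009 -0.8449  1.4721  0.5287  1.2292  0.9449]
pred px [318 177] comp [300 158  38  41 540] rect mm ((469.1858215332031, -324.63714599609375), (21.38671112060547, 52.74251174926758), 68.12464904785156)
corners [ 0.4691 -0.3248  0.168 ] dir -22.577711371104844 0.052029595141848586 0.019977480967702247
```

Request:
servo_tool --rows '[[0,[0.1,-2.0,0],[0,0,0]],[0,[0.2,-3,0],[0,0,0]],[0,[0.2,-3,0.2],[0,0,0]],[0,[0.2,-3,0.2],[0,0,0]],[0,[0.2,-3,0.3],[0,0,0]],[0,[0.2,-3,0.5],[0,0,0]],[0,[0.1,-3,0.5],[0,0,0]],[0,[0.1,-3,0.7],[0,0,0]],[0,[0,-2.6,0.7],[0,0,0]],[0,[0,0,0.7],[0,1,5]],[0,[0,0,0],[0,0,5]],[0,[0,0,0],[0,0,0]]]'

```text
time_s: 30.2
position: [0.4702, -0.3241, 0.2645]
eef_rot: [[-0.924, 0.379, -0.041], [0.379, 0.925, 0.012], [0.043, -0.004, -0.999]]
ft_force: [0.4, 0.3, 0.5]
opening: 0.497
gripper_force: 0.0
```

```bash
python3 - <<'E'
from bar import *
s=telemetry.sense();print(s['joint_positions'])
im=cams.get_image("wrist");np.save("pics/w12.npy",im)
m=quad(im,(.469,-.325,.168),.168,60)
g=im.mean(2).astype(int);c=proj("wrist",(.469,-.325,.168)).astype(int)
f=im.astype(int);sat=f.max(2)-f.min(2)
for rr in range(c[1]-36,c[1]+37,6):print(rr,' '.join('%3d%s'%(g[rr,cc],'*' if sat[rr,cc]<20 else ' ') for cc in range(c[0]-54,c[0]+55,6)))
print("need",shift((.469,-.325,.2),np.c_[np.array([-np.sin(np.radians(68)),np.cos(np.radians(68)),0]),[np.cos(np.radians(68)),np.sin(np.radians(68)),0],[0,0,-1]]))
E
```

```text
[ 0.9096  0.7899 -0.7973  1.4103  0.5696  1.2255  1.2282]
pred px [253 200] comp [244 186  17  33 536] rect mm ((469.7038269042969, -326.50518798828125), (14.264200210571289, 29.265600204467773), 67.98880004882812)
164 126  121  118  167  180  167  123  109* 108* 110* 108* 101* 126  134   92   91   94   90   94 
170 116  126  128  130  172  168  120   90*  88*  89*  88* 105* 122  126   90   83   92   93   89 
176 131  130  131  125  177  170  149* 105* 111* 110* 108*  93* 114  127  110   92   88   84   88 
182 126  120  129  122  112  185  158  103* 108* 105* 109*  95* 113  120  121   93   95   93   90 
188 125  128  127  121   91  180  166  103*  42*  42*  42*  94* 124  124  119   91   87   89   85 
194 124  117  123  131   91  166  173  106*  44*  45*  43* 102  117  123  126  116   86   96   90 
200 134  127  121  125  106   89  178  105*  42*  40*  42*  97  121   86   92   91   92   89   93 
206 123  125  117  130  127   96  177  103*  42*  37*  38*  91*  92   93   90   91   93   90   98 
212 128  129  130  129  128   87   96  103*  43*  43*  38*  88   82   91   93  100   97   94   87 
218 131  131  126  116  113  102   92  101*  48*  41*  42*  89   98   97   96   93   88   91   84 
224 122  117  115  121  125  122   87  102* 103* 104* 107*  93   93   91   94   89   86   82   84 
230 113  117*  65* 117  118  128  109   93   94* 106* 103*  89   87   87   85   83   40* 113*  98 
236  98* 116*  40* 114  123  135  133   93   88   92   92   87   88   90   93   95   38* 114* 114*
need (array([-0.1806, -0.1181,  6.4734]), array([-0.242 , -2.3977, -0.0682]))
```

Request:
servo_tool --rows '[[0,[0,0,0],[-0.2,-2.4,0]],[0,[-0.05,-0.1,2],[0,0,0]],[0,[0,0,2.2],[0,0,0]],[0,[0,0,2.2],[0,0,0]],[0,[0,0,2.2],[0,0,0]],[0,[0,0,2],[0,0,0]],[0,[0,0,1.1],[0,0,0]],[0,[0,0,0],[0,0,0]],[-1,[0,0,0],[0,0,0]],[-1,[0,0,0],[0,0,0]],[-1,[0,0,0],[0,0,0]],[-1,[0,0,0],[0,0,0]],[-1,[0,0,0],[0,0,0]]]' --newtons 60

```text
time_s: 31.55
position: [0.4714, -0.3257, 0.1491]
eef_rot: [[-0.926, 0.377, 0.003], [0.377, 0.926, -0.003], [-0.004, -0.001, -1.0]]
ft_force: [-0.2, 0.2, 8.0]
opening: 0.275
gripper_force: 61.4
```

```bash
python3 - <<'E'
from h import *
s=telemetry.sense();print(s['joint_positions'],s['position'],s['eef_rot'][:,1],s['moment'])
# slot from scene image too
im=np.load("pics/scene0.npy");g=im.mean(2);c=proj("scene",(.6675,-.218,.05)).astype(int);print(c)
for rr in range(c[1]-9,c[1]+10):print(rr,g[rr,c[0]-10:c[0]+11].astype(int).tolist())
E
```

```text
[ 0.8958  0.9097 -0.7184  1.5996  0.7205  0.9095  1.0952] [ 0.4714 -0.3257  0.1491] [ 0.3773  0.9261 -0.0014] [0.0814 0.158  0.023 ]
[160 249]
240 [78, 83, 80, 112, 144, 169, 181, 182, 180, 180, 179, 179, 181, 181, 178, 179, 181, 179, 178, 177, 176]
241 [114, 130, 160, 181, 180, 180, 180, 177, 178, 181, 177, 180, 180, 177, 179, 176, 177, 172, 173, 175, 176]
242 [183, 182, 180, 178, 176, 176, 178, 178, 179, 177, 179, 180, 179, 173, 174, 175, 174, 177, 178, 180, 180]
243 [179, 180, 177, 180, 176, 179, 180, 182, 179, 179, 178, 173, 175, 174, 176, 177, 178, 181, 178, 180, 176]
244 [179, 178, 179, 179, 179, 179, 179, 176, 175, 170, 161, 149, 159, 179, 180, 178, 178, 180, 179, 180, 183]
245 [178, 176, 179, 176, 176, 173, 172, 170, 151, 129, 122, 117, 157, 180, 176, 178, 179, 179, 182, 183, 186]
246 [177, 177, 173, 173, 173, 176, 163, 129, 117, 115, 107, 100, 131, 171, 183, 181, 184, 185, 180, 179, 178]
247 [174, 176, 178, 178, 180, 175, 178, 144, 99, 98, 100, 97, 115, 161, 184, 180, 179, 178, 177, 176, 182]
248 [179, 176, 178, 177, 173, 174, 186, 152, 103, 100, 102, 100, 116, 155, 177, 179
[... 405 characters left out ...]
0, 87, 60, 43, 29, 121, 177, 183, 182, 183, 180, 181]
253 [177, 176, 180, 179, 179, 181, 182, 182, 185, 131, 29, 37, 37, 36, 70, 149, 184, 184, 182, 181, 181]
254 [178, 179, 180, 180, 180, 179, 176, 179, 185, 139, 46, 35, 37, 31, 47, 130, 177, 178, 180, 180, 183]
255 [178, 180, 177, 178, 175, 179, 179, 181, 185, 145, 69, 30, 81, 107, 154, 186, 184, 183, 179, 181, 180]
256 [176, 181, 179, 181, 181, 181, 180, 181, 181, 187, 145, 153, 186, 185, 185, 183, 181, 177, 177, 177, 177]
257 [178, 179, 180, 180, 181, 181, 184, 180, 182, 183, 181, 184, 184, 182, 179, 178, 178, 175, 180, 181, 181]
258 [181, 181, 181, 182, 179, 177, 177, 179, 179, 180, 181, 180, 178, 177, 178, 182, 181, 179, 181, 180, 181]
```

Request:
servo_tool --rows '[[-1,[0,0,-0.6],[0,0,0]],[-1,[0,0,-1.4],[0,0,0]],[-1,[0,0,-2],[0,0,0]],[-1,[0,0,-2],[0,0,0]],[-1,[0,0,-2],[0,0,0]],[-1,[0,0,-2],[0,0,0]],[-1,[-1.2,1.4,0],[0,0,0]],[-1,[-1.8,2.2,0],[0,0,0]],[-1,[-1.8,2.2,0],[0,0,0]],[-1,[-1.8,2.2,0],[0,0,0]],[-1,[-1.8,2.2,0],[0,0,0]],[-1,[0,0,0],[0,0,0]]]'

```text
time_s: 32.75
position: [0.5895, -0.2592, 0.2492]
eef_rot: [[-0.928, 0.374, 0.004], [0.374, 0.928, 0.0], [-0.003, 0.002, -1.0]]
ft_force: [0.1, 0.7, -2.7]
opening: 0.272
gripper_force: 60.1
```

```bash
python3 - <<'E'
from bar import *
s=telemetry.sense();print(s['joint_positions'],s['position'],s['eef_rot'])
def slot(name,im,z=.05,P=(.6675,-.218,.05)):
    g=im.mean(2);c=proj(name,P).astype(int);print(name,"c",c)
    m=(g<138).astype(np.uint8);M=np.zeros_like(m);b={'top':9,'scene':11,'wrist':30}[name];M[c[1]-b:c[1]+b,c[0]-b:c[0]+b]=1;m*=M
    n,l,st,cc=cv2.connectedComponentsWithStats(m)
    for i in range(1,n):
        if st[i,4]<15:continue
        pts=np.argwhere(l==i)[:,::-1];W=np.array([plane(name,q,z)[:2] for q in pts]);print(st[i],cc[i],cv2.minAreaRect((W*1000).astype(np.float32)),W.mean(0))
slot("top",np.load("pics/top0.npy"));slot("scene",np.load("pics/scene0.npy"))
im=cams.get_image("wrist");np.save("pics/w13.npy",im);c=proj("wrist",(.6675,-.218,.05));print(c)
sc=cams.get_image("scene");np.save("pics/s13.npy",sc)
if 0<c[1]<384:
    slot("wrist",im)
    c=c.astype(int);print(im.mean(2).astype(int)[c[1]-30:c[1]+31:5,c[0]-40:c[0]+41:5])
E
```

```text
[ 0.6654  0.8946 -0.761   1.1836  0.5961  1.2764  1.1238] [ 0.5895 -0.2592  0.2492] [[-0.9276  0.3735  0.0037]
 [ 0.3735  0.9276  0.0002]
 [-0.0033  0.0016 -1.    ]]
top c [356 154]
[354 148   6  13  47] [356.5532 153.8723] ((668.2020874023438, -217.90696716308594), (37.36203384399414, 11.066290855407715), 11.619253158569336) [ 0.6682 -0.2178]
scene c [160 249]
[149 238  12   4  28] [152.8214 238.9643] ((628.8890991210938, -233.67724609375), (28.921613693237305, 10.589149475097656), 77.04510498046875) [ 0.6262 -0.2368]
[157 245   9  11  57] [160.8596 250.1579] ((669.642822265625, -217.92356872558594), (37.42378616333008, 12.855993270874023), 12.547199249267578) [ 0.6701 -0.2176]
[307.7044 215.6767]
wrist c [309 215]
[279 185  14   7  36] [285.0278 186.6944] ((620.6256103515625, -233.52593994140625), (16.34309196472168, 7.846894264221191), 67.9024887084961) [ 0.6188 -0.2334]
[325 185  14  23 148] [333.6892 191.6959] ((651.5530395507812, -175.8885040283203), (34.982452392578125, 13.973793029785156), 11.193673133850098) [ 0.6483 -0.1784]
[294 201  22  26 263] [304.4563 213.3422] ((662.3
[... 816 characters left out ...]
157 195 196 196 189 156 190 192 195 200 189 198 130 100  99]
 [149 146 135 195 192 189  55  57 193 200 195 193 198 196 135  93  99]
 [159 157 136 187 193 190  77  52  55 192 195 195 190 198 193  90  97]
 [182 184 164 191 192 196 199  49  53 150 190 197 196 196 197 155 101]
 [160 161 140 194 197 195 193 186  56  54 196 200 193 194 192 189  95]
 [157 158 141 189 189 194 197 191  99 174 191 197 192 196 193 176  95]
 [158 156 139 199 199 193 200 195 199 196 192 194 192 184 127 131 139]
 [154 155 141 199 195  67  85 194 194 192 193 189 102  98 143 138 135]
 [ 49 154 139 195 197  91  67 113 197 194 145  98  99  96 138 136 137]
 [ 51 154 138 157 196 179  69  63 183  99  99 101  99  98 140 141 140]]
```

Request:
servo_tool --rows '[[-1,[0,0,0],[0,0,-8.5]],[-1,[0,0,0],[0,0,-8.5]],[-1,[0,0,0],[0,0,-8.5]],[-1,[0,0,0],[0,0,-8.5]],[-1,[-1.7,0.5,0],[0,0,0]],[-1,[-1.7,0.5,0],[0,0,0]],[-1,[-1.7,0.5,0],[0,0,0]],[-1,[-1.7,0.4,0],[0,0,0]],[-1,[-1.7,0.4,0],[0,0,0]],[-1,[0,0,2],[0,0,0]],[-1,[0,0,2],[0,0,0]],[-1,[0,0,2],[0,0,0]],[-1,[0,0,0],[0,0,0]],[-1,[0,0,0],[0,0,0]]]'

```text
time_s: 34.25
position: [0.6655, -0.2234, 0.1897]
eef_rot: [[-0.979, -0.204, 0.003], [-0.204, 0.979, -0.002], [-0.002, -0.003, -1.0]]
ft_force: [-0.4, 0.6, -0.9]
opening: 0.271
gripper_force: 60.0
```

```bash
python3 - <<'E'
from bar import *
s=telemetry.sense();print(s['joint_positions'],s['position'],s['eef_rot'])
im=cams.get_image("scene");np.save("pics/s14.npy",im);g=im.mean(2).astype(int)
w=cams.get_image("wrist");np.save("pics/w14.npy",w)
E=s['eef_rot'];T=s['position']
O=T+E@[.0,0,.118-.005];print("foot origin est",O)
for nm,z in(("foot bottom",0),("foot top",.008),("collar bottom",.018),("collar top",.026)):print(nm,proj("scene",O+[0,0,z]))
c=proj("scene",O+[0,0,.01]).astype(int);print(c)
for r in range(c[1]-24,c[1]+16):print(r,' '.join('%3d'%v for v in g[r,c[0]-24:c[0]+25:2]))
E
```

```text
[ 0.5488  1.0733 -0.8509  0.9806  0.7457  1.351   1.6305] [ 0.6655 -0.2234  0.1897] [[-0.9789 -0.2042  0.0027]
 [-0.2042  0.9789 -0.0021]
 [-0.0022 -0.0025 -1.    ]]
foot origin est [ 0.6658 -0.2237  0.0767]
foot bottom [156.6331 242.2102]
foot top [156.0988 240.0373]
collar bottom [155.4231 237.2906]
collar top [154.8762 235.0683]
[155 239]
215 129 117  95 111  62  67 141  86 100 103 105 101  99  92  91  90  75 116  73  86  90  89  89  90  89
216 114 114  93 109  75  45 139  88 103 101 101 102  96  86  87  87  86  88  89  91  87  87  89  87  87
217 119 118  98 119  81  81 138  88 103 101  99 101 100  84  89  89  91  87  88  89  86  86  86  83  84
218 116 116  94  92  90  89 127  85 104 102 102 103  96  88  88  90  88  91  88  87  86  85  87  87 106
219 118 120 100  89  86  85  84  86 103 101 101 100 101  89  89  86  86  85  87  83  87  89  86  82 128
220 115 115 103  90  86  85  90  90 101 101 100 102 104  82  84  84  85  86  85  87  85  86  86  90 131
221 115 112 106  92  89  87  90  90  96 103 101  98  85  83  84  83  84  86  90  90  91  88  84 110 130
222 114 117 110  90  89  79 
[... 2703 characters left out ...]
 114 118 160 181 179 178 183 126  88  98 154 182 182 184 183 182 183 161 122
249  90  94  96  99  98  97 108 119 182 180 180 180 187 163  99 103 132 185 183 184 181 182 185 175 117
250  99  98  91  90  88  88  96 117 181 178 183 184 185 186  98 104 110 187 182 180 183 186 186 189 118
251  91  85  87  84  82  80  86 163 183 185 186 183 180 187 107 106 105 179 184 185 185 185 185 187 126
252  84  85  78  79  82  87  81 165 185 185 185 181 179 185 120  58  30 179 184 182 186 185 182 186 134
253  82  82  83  88  88  89  82 171 184 180 186 119 188 184 132  36  32 152 184 185 183 185 184 182 162
254  88  86  90  84  85  83  81 169 180 181 119 118 182 181 144  35  28 132 182 182 183 183 181 184 171
```

```bash
python3 - <<'E'
from bar import *
s=telemetry.sense();im=np.load("pics/s14.npy");g=im.mean(2).astype(int)
E=s['eef_rot'];O=s['position']+E@[0,0,.113]
bx=np.array([.979,.204,0]);by=np.array([-.204,.979,0])
for a in(17,-17):
    for b in(4.5,-4.5):
        for z in (0,8):print((a,b,z),proj("scene",O+bx*a/1e3+by*b/1e3+[0,0,z/1e3]))
print("     ",' '.join('%3d'%v for v in range(140,172)))
for r in range(226,250):print(r,' ',' '.join('%3d'%v for v in g[r,140:172]))
C=O+[0,0,.026];th=np.linspace(0,6.28,200)
q=np.array([proj("scene",C+.024*np.array([np.cos(t),np.sin(t),0])) for t in th]);print("collar top ellipse",q.min(0),q.max(0))
C=O+[0,0,.018];q=np.array([proj("scene",C+.024*np.array([np.cos(t),np.sin(t),0])) for t in th]);print("collar bot ellipse",q.min(0),q.max(0))
E
```

```text
(17, 4.5, 0) [160.1037 246.3129]
(17, 4.5, 8) [159.5813 244.1367]
(17, -4.5, 0) [156.506  247.4598]
(17, -4.5, 8) [155.9639 245.283 ]
(-17, 4.5, 0) [156.9113 237.1492]
(-17, 4.5, 8) [156.3847 234.9785]
(-17, -4.5, 0) [153.3879 238.2434]
(-17, -4.5, 8) [152.8423 236.0719]
      140 141 142 143 144 145 146 147 148 149 150 151 152 153 154 155 156 157 158 159 160 161 162 163 164 165 166 167 168 169 170 171
226    86  86  86  86  88  85  84  85  97 105 103 105 103 101  97  95  89  88  84  84  87  89  86  85  82  88  87  84  83  89  86  87
227    86  85  83  84  85  84  87  83  94 100 105 103 104 100  99  98  94  97  97  85  91  86  87  87  89  86  87  87  92  91  91  93
228    84  85  83  86  87  85  84  82  96 101 100 107 102 103 101  97  93  93  93  89  88  90  89  91  87  92  93  92  88  89  91  89
229    87  85  88  92  90  86  87  88  91  97 100 100 102 102 101  97  95  87  92  89  89  88  88  91  88  86  89  90  91  89  88  91
230    90  91  89  91  87  90  89  90  89  99 101 101 101 104 101  99  92  85 126 143 119  96  85  87  89  91  93  95  93  92  93  91
231    90  87  88  89  8
[... 1939 characters left out ...]
18 124 158 185 182 182 183 182 185 188 188 185
246    90  90 100 116 122 123 122 120 163 187 185 174 158 161 163 160 145 135 132 118 111 101 135 174 185 184 186 186 184 183 181 181
247    87  89  99 120 124 123 118 160 180 179 177 180 182 185 185 172 141 118 123 124 108  98 115 163 188 186 183 183 180 182 183 185
248    92  95  94 114 122 118 113 160 179 181 179 179 177 178 178 183 163 126  88  88 102  98 118 154 176 182 182 182 181 184 184 183
249    97  97  89 108 117 119 163 182 179 180 179 180 179 180 180 187 187 163 119  99 104 103  99 132 172 185 183 183 182 184 182 181
collar top ellipse [144.9952 228.0956] [164.835  242.3506]
collar bot ellipse [145.5947 230.3135] [165.3303 244.5789]
```

Request:
servo_tool --rows '[[-1,[-0.55,0.58,0],[0,0,0]],[-1,[0,0,1],[0,0,-0.3]],[-1,[0,0,0.9],[0,0,0]],[-1,[0,0,0],[0,0,0]],[-1,[0,0,0],[0,0,0]]]'

```text
time_s: 34.85
position: [0.6699, -0.2161, 0.1692]
eef_rot: [[-0.978, -0.21, 0.002], [-0.21, 0.978, -0.002], [-0.001, -0.002, -1.0]]
ft_force: [-0.4, 0.2, -1.6]
opening: 0.273
gripper_force: 60.2
```

```bash
python3 - <<'E'
from bar import *
s=telemetry.sense();print(s['position'],s['ft_force'],np.degrees(np.arctan2(s['eef_rot'][1,1],s['eef_rot'][0,1])))
im=cams.get_image("scene");np.save("pics/s15.npy",im);g=im.mean(2).astype(int)
O=s['position']+[-.001,-.0013,-.1171]
bx=np.array([.979,.204,0]);by=np.array([-.204,.979,0])
for a in(17,):
    for b in(4.5,-4.5):print("foot end bottom",proj("scene",O+bx*a/1e3+by*b/1e3))
S=np.array([.6682,-.2179,.05])
for S in (S,np.array([.6696,-.2179,.05])):
  for b in(6.5,-6.5):print("slot end",proj("scene",S+bx*.019+by*b/1e3))
th=np.linspace(0,6.28,200);q=np.array([proj("scene",O+[0,0,.018]+.024*np.array([np.cos(t),np.sin(t),0])) for t in th]);print("collar bot",q.min(0),q.max(0))
print("     ",' '.join('%3d'%v for v in range(145,177)))
for r in range(236,260):print(r,' ',' '.join('%3d'%v for v in g[r,145:177]))
E
```

```text
[ 0.6699 -0.2161  0.1692] [-0.3906  0.17   -1.6112] 102.11931353316739
foot end bottom [164.1652 253.3115]
foot end bottom [160.6323 254.4615]
slot end [165.0607 253.986 ]
slot end [159.9599 255.6504]
slot end [165.0833 254.4023]
slot end [159.9773 256.0703]
collar bot [149.8935 237.4228] [169.3078 251.7389]
      145 146 147 148 149 150 151 152 153 154 155 156 157 158 159 160 161 162 163 164 165 166 167 168 169 170 171 172 173 174 175 176
236    89  90  88  87  89  86  87  87  94 102 103 105 102 102 101  94  92 105 117 107  86 107 132 162 190 188 189 175 145 128 129 129
237    87  87  86  85  84  86  85  80  87  97 103 104 102 101  99  96  92 108 137 150 155 168 183 187 187 184 184 180 151 123 124 125
238    84  86  82  82  84  81  78  77  93 102 100 103 102 102 101  97  92  95 130 149 145 146 154 174 185 185 183 183 165 131 123 125
239    80  82  79  79  76  75  75 115 126 106  96 105 102 101  99  98  91  84 120 148 147 147 144 152 176 184 180 183 168 140 124 127
240    78  79  79  80  79  75 115 143 151 123  95 102 101 106 103  98  93  89 122 147 146 146 144 154 170 179 177 178 18
[... 1859 characters left out ...]
83 184 184 183 183 181 179 181
255   156 184 183 185 153 116 120 122 124 122 125 124 126 128  97  49  25  57  73 107 125 121 159 185 185 182 181 179 182 185 181 182
256   119 169 185 148 120 119 126 126 124 125 126 123 126 127 127  98 106 130 126 125 124 121 156 182 182 181 185 183 181 183 185 183
257   118 167 183 148 119 123 123 127 124 123 124 127 124 124 121 124 130 125 122 125 121 120 158 187 182 184 183 185 184 186 172 155
258    79 160 190 153 122 125 122 123 125 125 124 121 122 123 122 124 125 121 122 126 122 119 156 183 185 185 184 173 157 138 121 124
259    78 144 145 123 124 126 124 122 122 124 122 124 122 122 122 119 122 123 124 121 121 159 189 186 171 155 138 121 123 116 112 108
```

Request:
servo_tool --rows '[[-1,[0,0,0.3],[0,0,0]],[-1,[0,0,0.3],[0,0,0]],[-1,[0,0,0.3],[0,0,0]],[-1,[0,0,0],[0,0,0]]]'

```text
time_s: 35.3
position: [0.6699, -0.216, 0.1599]
eef_rot: [[-0.978, -0.21, 0.002], [-0.21, 0.978, -0.002], [-0.001, -0.002, -1.0]]
ft_force: [-0.1, 0.6, -2.1]
opening: 0.27
gripper_force: 60.3
```

Request:
servo_tool --rows '[[-1,[0,0,0.4],[0,0,0]],[-1,[0,0,0.4],[0,0,0]],[-1,[0,0,0.15],[0,0,0]],[-1,[0,0,0],[0,0,0]],[-1,[0,0,0],[0,0,0]]]'

```text
time_s: 35.8
position: [0.6701, -0.216, 0.151]
eef_rot: [[-0.978, -0.21, 0.002], [-0.21, 0.978, -0.002], [-0.002, -0.002, -1.0]]
ft_force: [-0.9, -0.2, -1.1]
opening: 0.273
gripper_force: 60.3
```

Request:
servo_tool --rows '[[-1,[0,0,0.1],[0,0,0]],[-1,[0,0,0.1],[0,0,0]],[-1,[0,0,0],[0,0,0]],[-1,[0,0,0],[0,0,0]]]'

```text
time_s: 36.2
position: [0.6702, -0.2161, 0.1492]
eef_rot: [[-0.978, -0.21, 0.003], [-0.21, 0.978, -0.002], [-0.002, -0.003, -1.0]]
ft_force: [-0.8, 0.0, 3.5]
opening: 0.274
gripper_force: 60.6
```

```bash
python3 - <<'E'
from sim import *
from station import telemetry
s=telemetry.sense();print(s['ft_force'],s['position']);q=s['joint_positions'];print(q)
print(turn(q,90,11),turn(q,-90,11))
E
```

```text
[-0.75040001  0.03442425  3.48863008] [ 0.67016676 -0.21605297  0.14920417]
[ 0.53867383  1.11858505 -0.83732203  1.01708852  0.77330525  1.2823255
  1.60125358]
  miss 0.11033314449593326 [ 0.60016351  1.18856486 -1.10676853  1.01401446  1.00004232  1.4127817
  2.828     ]
  miss 0.22957053736789018 [ 0.61691069  1.21709072 -1.20136605  1.01317782  1.07795193  1.46446625
  2.828     ]
[ 0.44486555  1.06090158 -0.51908604  1.02183976  0.49246368  1.16569374
  0.17753777] [ 0.61691069  1.21709072 -1.20136605  1.01317782  1.07795193  1.46446625
  2.828     ]
```

Request:
servo_tool --rows '[[-1,[0,0,-0.05],[0,0,8]],[-1,[0,0,0],[0,0,8]],[-1,[0,0,0],[0,0,8]],[-1,[0,0,0],[0,0,8]],[-1,[0,0,0],[0,0,8]],[-1,[0,0,0],[0,0,0]]]'

```text
time_s: 36.8
position: [0.67, -0.216, 0.1494]
eef_rot: [[-0.883, 0.47, 0.002], [0.47, 0.883, -0.003], [-0.003, -0.001, -1.0]]
ft_force: [-0.1, 0.3, -0.9]
opening: 0.27
gripper_force: 60.2
```

Request:
servo_tool --rows '[[-1,[0,0,0],[0,0,8]],[-1,[0,0,0],[0,0,8]],[-1,[0,0,0],[0,0,8]],[-1,[0,0,0],[0,0,8]],[-1,[0,0,0],[0,0,8]],[-1,[0,0,0],[0,0,8]],[-1,[0,0,0],[0,0,2]],[-1,[0,0,0],[0,0,0]],[-1,[0,0,0],[0,0,0]]]'

```text
time_s: 37.7
position: [0.6698, -0.2166, 0.1493]
eef_rot: [[-0.214, 0.977, 0.002], [0.977, 0.214, -0.003], [-0.003, 0.001, -1.0]]
ft_force: [-1.7, -4.2, -2.4]
opening: 0.271
gripper_force: 60.0
```

Request:
servo_tool --rows '[[-1,[0,0,0.05],[0,0,0]],[-1,[0,0,0],[0,0,0]],[-0.1,[0,0,0],[0,0,0]],[-0.1,[0,0,0],[0,0,0]],[-0.1,[0,0,0],[0,0,0]],[-0.1,[0,0,-1.5],[0,0,0]],[-0.1,[0,0,-2.5],[0,0,0]],[-0.1,[0,0,-3],[0,0,0]],[-0.1,[0,0,-3],[0,0,0]],[-0.1,[0,0,-2],[0,0,0]],[-0.1,[0,0,0],[0,0,0]]]'

```text
time_s: 38.8
position: [0.6706, -0.2155, 0.273]
eef_rot: [[-0.21, 0.978, 0.007], [0.978, 0.21, -0.003], [-0.004, 0.006, -1.0]]
ft_force: [0.3, 0.2, 0.5]
opening: 0.445
gripper_force: 0.0
```

```bash
python3 - <<'E'
from bar import *
s=telemetry.sense();print(s['position'])
w=cams.get_image("wrist");np.save("pics/w16.npy",w);sc=cams.get_image("scene");np.save("pics/s16.npy",sc);t=cams.get_image("top");np.save("pics/t16.npy",t)
quad(w,(.6685,-.218,.168),.168,60,lo=95,dk=62)
g=w.mean(2);c=proj("wrist",(.6685,-.218,.168)).astype(int)
m=(g<60).astype(np.uint8);M=np.zeros_like(m);M[c[1]-30:c[1]+30,c[0]-40:c[0]+40]=1;m*=M;n,l,st,cc=cv2.connectedComponentsWithStats(m);i=1+st[1:,4].argmax()
W=np.array([plane("wrist",q,.168)[:2] for q in np.argwhere(l==i)[:,::-1]]);print("display",st[i],cv2.minAreaRect((W*1000).astype(np.float32)))
# scene: collar check
O=np.array([.6685,-.218,.032]);th=np.linspace(0,6.28,100)
q=np.array([proj("scene",O+[0,0,.018]+.024*np.array([np.cos(a),np.sin(a),0])) for a in th]);print("collar bot",q.min(0),q.max(0))
gs=sc.mean(2).astype(int)
for r in range(238,260):print(r,' ',' '.join('%3d'%v for v in gs[r,146:178]))
# handles in scene: predict ends
im=sc.astype(int);m=((im[...,0]>im[...,2]*1.6)&(im[...,0]<95)&(im[...,0]>35)).astype(np.uint8)
for rr in range(120,184,4): print(rr,''.join('#' if m[rr,c] else '.' for c in range(195,240)))
for e in [(.40,-.047,.208),(.488,-.066,.21)]:print(proj("scene",e))
E
```

```text
[ 0.6706 -0.2155  0.273 ]Traceback (most recent call last):
  File "<stdin>", line 4, in <module>
  File "bar.py", line 8, in quad
    pts=np.argwhere(l==i)[:,::-1];W=np.array([plane(name,q,z)[:2] for q in pts])
                                              ~~~~~^^^^^^^^^^
  File "h.py", line 14, in plane
    o,d=ray(n,uv);return o+d*(z-o[2])/d[2]
        ~~~^^^^^^
  File "h.py", line 10, in ray
    p,o,R=cam(n);k=p['k1'];K=np.array(p['mtx'])
          ~~~^^^
  File "h.py", line 7, in cam
    s=telemetry.sense();T=np.array(p['tool_from_camera'])
ValueError: time passes only in moves, steps and waits
```

```bash
sed -i 's/^def cam(n):/import functools\n@functools.lru_cache(None)\ndef cam(n):/' h.py; python3 - <<'E'
from bar import *
w=np.load("pics/w16.npy");sc=np.load("pics/s16.npy")
g=w.mean(2);c=proj("wrist",(.6685,-.218,.168)).astype(int);print(c)
m=(g<60).astype(np.uint8);M=np.zeros_like(m);M[c[1]-30:c[1]+30,c[0]-40:c[0]+40]=1;m*=M;n,l,st,cc=cv2.connectedComponentsWithStats(m);i=1+st[1:,4].argmax()
W=np.array([plane("wrist",q,.168)[:2] for q in np.argwhere(l==i)[:,::-1]]);print("display",st[i],cv2.minAreaRect((W*1000).astype(np.float32)))
O=np.array([.6685,-.218,.032]);th=np.linspace(0,6.28,100)
q=np.array([proj("scene",O+[0,0,.018]+.024*np.array([np.cos(a),np.sin(a),0])) for a in th]);print("collar bot",q.min(0),q.max(0))
gs=sc.mean(2).astype(int)
for r in range(238,260):print(r,' ',' '.join('%3d'%v for v in gs[r,146:178]))
im=sc.astype(int);m=((im[...,0]>im[...,2]*1.6)&(im[...,0]<95)&(im[...,0]>35)).astype(np.uint8)
for rr in range(120,184,4): print(rr,''.join('#' if m[rr,c] else '.' for c in range(195,240)))
for e in [(.40,-.047,.208),(.488,-.066,.21)]:print(proj("scene",e))
E
```

```text
[252 197]Traceback (most recent call last):
  File "<stdin>", line 4, in <module>
ValueError: attempt to get argmax of an empty sequence
```

```bash
python3 - <<'E'
from bar import *
w=np.load("pics/w16.npy");sc=np.load("pics/s16.npy")
g=w.mean(2).astype(int)
for r in range(155,245,6):print(r,' '.join('%3d'%v for v in g[r,195:315:5]))
O=np.array([.6685,-.218,.032]);th=np.linspace(0,6.28,100)
q=np.array([proj("scene",O+[0,0,.018]+.024*np.array([np.cos(a),np.sin(a),0])) for a in th]);print("collar bot",q.min(0),q.max(0))
gs=sc.mean(2).astype(int)
for r in range(240,258):print(r,' ',' '.join('%3d'%v for v in gs[r,146:178]))
im=sc.astype(int);m=((im[...,0]>im[...,2]*1.6)&(im[...,0]<95)&(im[...,0]>35)).astype(np.uint8)
for rr in range(120,184,4): print(rr,''.join('#' if m[rr,c] else '.' for c in range(195,240)))
for e in [(.40,-.047,.208),(.488,-.066,.21)]:print(proj("scene",e))
E
```

```text
155 125 128 121 129 110 234 236 235 236 201 199 197 202 200 167 236 236 192 125 125 120 128 170 167
161 125 126 123 125 113 175 234 235 220 189 160 159 159 156 198 179 235 183 121 128 123 127 126 166
167 125 125 129 122 115 168 173 176 198 208 206 204 202 198 160 190 221 182 117 130 121 126 127 131
173 127 124 135 120 122 163 172 174 146 209 204 203 197 196 130 160 177 167 128 120 126 123 116 167
179 128 122 132 114 121 163 173 174 173 206  69  70  67 111 130 175 174 136 130 123 128 127 127 163
185 128 123 126 108 119 157 175 176 172 205  70  69  68 107 143 173 178 127 129 122 124 122 128 172
191 127 126 124 116 117 148 173 175 171 200  65  66  66 109 145 232 173 118 124 122 194 199 224 227
197 124 134 118 119 115 150 168 174 169 200  66  66  67 107 142 169 232 127 121 123 187 231 232 229
203 122 134 117 122 114 118 114 120 120 194  66  64  65 105 118 117 120 129 120 168 214 235 234 235
209 117 129 113 119 110 118 117 122 118 123  65  68  67 109 118 116 115 122 116 184 255 255 234 235
215 123 121 117 115 114 118 117 118 121 121 138 141 189 188 118 116 121 118 123 186 232 234 255 251

[... 3000 characters left out ...]
............
132 .............................................
136 ...........#####.............................
140 ............#####............................
144 ............######...........................
148 ...............###...........................
152 .........##########..........................
156 ..........#########..........................
160 ..........#########..........................
164 ...........########..........................
168 ............#######..........................
172 .............#####...........................
176 .............#####...........................
180 .............................................
[209.2007 133.5633]
[206.158 150.98 ]
```

```bash
python3 -c "
from station import ticket
print(ticket.job_done())"
```

```text
the job is handed in; nothing more can be done
None
```

I handed the job in at about 39 s: the needle and knife stand handles up in the upright cup, and the grey probe sits flat in the dock, locked with its bar across the slot; I never moved the brush, can or jar, and checked the knife and probe only from pixel values because the ten pictures were used up.

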